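Turn the keyed storage box round the corner post and seat it

TASK

The square storage box lies a quarter turn wrong on the loading station. Without lifting or tipping it, push it against the round corner post so that it swings a quarter turn round the post and lies against the fence with its notch towards the end stop, then slide it along the fence until the stop's key is in the notch and the box is fully home, and keep it pressed there with about 10 N for a good half second. The stop is set differently each time, so feel for it, and never push the box with more than about 20 N. Leave it flush against both fence and end stop, and leave the other things on the bench alone.

Things in the scene. Friction and masses are not known exactly. Their poses are not given: they have to be found in the camera images.
- station: Fixed loading station: dark grey bed plate 8 mm thick, edges at its x -235 and +165, y -50 and +185 mm. Origin on the bench surface below the post end of the fence, not mid-plate. x runs along the fence from post to end stop, z up, the box lies on the +y side. The fence is a bar with its face in the plane y = 0, from the post (x 6) to x 142 mm, 28 mm high above the bed.
- post: Round steel corner post of the station, 16 mm in diameter, 45 mm high above the bed. Same origin and axes as the station (the noise differs): the post's own axis stands at x 0, y -8 mm, so that it just touches the fence plane y = 0.
- end_stop: End stop across the fence's far end: a fixed bracket carrying a clamped stop block, 28 mm high above the bed, y -12 to +98 mm, with a half-round upright key 10 mm wide standing 8 mm out of its face at y = 48 mm. Same origin and axes as the station. The block is set differently each time: its face (not measured) stands rigid anywhere from x 132 to 142 mm; find it by feel.
- box: Square storage box, shut, hard plastic, 96 x 96 x 50 mm high, 0.25 to 0.5 kg, loose on the bed, too wide to grasp; slides with 1 to 5 N. Origin: centre of its underside, z up. Its +x side has an upright notch at mid-side, 16 mm wide, 12 mm deep, full height. Seated, its axes are parallel to the station's and its centre is at station y 48, x 84 to 94 mm.
- box_centre (a point): Centre of the storage box, half-way up (25 mm above its underside); axes as the box. At the start it is on the station's -x side of the post, with the box's +x (notch) towards about station +y and its +y side towards station -x. Its -y side meets the post when pushed along station +x; pushed near the notch end it then swings clockwise seen from above.
- box_notch (a point): Middle of the mouth of the box's notch, half-way up: 48 mm from the box centre along the box's +x.
- small_box: Bystander: smaller square box 74 x 74 x 46 mm without notch, on the bench past the end stop.
- marker: Bystander: grey marker pen, 132 mm long, 12 mm thick, lying on the bench behind the fence.
- tape_roll: Bystander: roll of tape 72 mm across, 20 mm high, lying flat.
- reagent: Bystander: amber bottle 60 mm across, 110 mm high.
- beaker: Bystander: glass beaker 68 mm across, 85 mm high.
- vial: Bystander: small vial 26 mm across, 45 mm high, on the bench near the post's back.
- seat_pin (a joint): Travel of the small sprung sensing pin (8 mm thick) in the stop block's face at station y 22 mm, 16 mm above the bed: 0 when out (it stands 4 mm out of the face), 0.004 m when a box is flush on the face. Its spring is weak (0.25 N) and cannot move the box.

How it is judged:
By the outcome, as a careful person would: the job done as asked, in the order asked, and still so for the second after the job is handed in, with the robot touching nothing.
It also fails if it takes over 72 s, if anything falls off the work surface, if the arm or the gripper's body presses on something with over 40 N, if the wrist force passes 120 N, or if a joint passes its speed limit or range.

ROBOT

A 7-joint arm with a two-finger parallel gripper is mounted at the origin on the work surface. World frame = base frame: x ahead of the robot, y to its left, z up, the work surface at z = 0. Lengths are in m, angles in rad, forces in N, time in s.
With the tool pointing down it reaches from about 0.4 to 0.875 m from the base axis. Payload 4.4 kg.
Tool frame: the origin (TCP) lies on the centre line of the jaws, within the pads' length; the fingertips stand ahead of it and the grasp point (between the pads) lies 2 mm behind it (env.tips_ahead is the z of the fingertips in the tool frame, in m); z points along the fingers, y is the direction in which the jaws open and shut (so a half turn about z gives the same grasp; the last joint's range is limited). The gripper opens to 85 mm and grips with 20 to 120 N. Pads are 22 mm wide; open, the fingers measure 114 mm over their backs; the gripper's body (76 mm by 85 mm) begins 54 mm behind the grasp point. The pads swing forward as they close: fully open they stand 13 mm farther back than shut.
Start: joints at [1.168, 0.628, 0.038, 1.517, -0.027, 0.996, -0.02], TCP at [0.215, -0.613, 0.248] pointing down, gripper open.
Joint ranges: [-3.06, 3.06], [-0.37, 2.12], [-1.25, 1.32], [0.18, 2.47], [-1.1, 4.24], [0.23, 1.98], [-2.94, 2.94]. Speed limits (rad/s): [2.57, 2.57, 3.14, 3.14, 3.14, 3.14, 3.14].

INTERFACE

Orientations are given as a unit quaternion [w, x, y, z].
In Python, from bench import telemetry, vision, env gives the robot as it stands.
- The arm moves only by the tool servo_tool, never from a script. Its argument "commands" is a list that holds one entry, the list of rows, each a list of 6 numbers: the shift along the tool's x, y, z in mm, then the turn, a rotation vector about the tool's x, y, z in rad. In form: [[[dx, dy, dz, rx, ry, rz], ...]]. A call has 1 to 10 rows; each row is the pose to reach, as a shift and turn from the pose commanded when the call began, along the tool's axes at that moment; what a row does not reach only later rows make up. A row lasts 1/10 s, in which the tool goes at most 50 mm and 8.59 degrees, less where a joint would pass 70% of its speed; a pose out of reach is approached as far as the arm can. A call with a gripper value outside its range is refused whole. "jaw" is the closure, from -1 (fully open) to 1 (shut), set as the call begins (left out, the last holds). The fingers move at their own pace and stop on an object; "force" is the grip in N (left out, the last holds). Time passes only in rows, so rows that repeat a pose let the fingers close. It gives the time, the measured TCP pose, the force and the opening at its end, in the units of the state.
- telemetry.observe(): the state, without advancing time (a new reading comes with each control period).
- vision.camera(name): name is "side" or "top"; returns (picture, depth): 384x512x3 uint8, red, green, blue; 384x512 float32, m along the optical axis (not along the pixel's ray), 0 where there is no reading.
- vision.camera_model(name): a dict with "intrinsics" (3x3 intrinsics, pixels), "extrinsics" (4x4, takes a point from world to camera coordinates). Camera axes: x right, y up, looking along -z (the intrinsics and any distortion apply to the point x, -y, -z); pixel columns grow to the right and rows downward; lengths in m; the calibration is good to about 2 mm. A picture is of the moment at which its call begins. camera_model takes no time and is no camera call.
- env.finish_job(): hands the job in, once; it reports no verdict.
The state is a dict: "time_s": time; "joint_positions": joint angles; "qd": joint speeds; "tau": joint torques, N m; "tool_pos": TCP position; "tool_rot": TCP orientation; "wrist_force": force on the tool from outside, world axes, zero at the start; "wrist_torque": the same for the moment, N m; "gripper_width": finger opening in m.
Only numpy, scipy, OpenCV 4.12 (cv2) and the standard library are available. Lean on these libraries where they do the work, as an engineer would, in place of code of your own. Each camera call takes 0.05 s, during which the arm holds its last target.

## Working session

There is one attempt and no reset: what is moved stays moved. The work goes in short steps, Python scripts to look and compute and a tool call to move; the robot and the scene stay as the last step left them, time stands still between calls to the robot, and variables do not carry over. Pictures are saved under pics/ and viewed, and the job is handed in when it is done.

Besides the shell and the picture viewer there is one more tool, called after "Emit:" by a JSON object that holds its "method" and its "body". servo_tool: Moves the arm, as the interface text tells. Its arguments: {"type":"object","properties":{"commands":{"type":"array","items":{"type":"array","items":{"type":"array","items":{"type":"number"}}}},"jaw":{"type":"number"},"force":{"type":"number"}},"required":["commands"]}

```bash
ls; mkdir -p pics
python3 - <<'E'
from bench import telemetry, vision, env
import cv2,numpy as np
s=telemetry.observe(); print({k:np.round(v,4) if not isinstance(v,dict) else v for k,v in s.items()}); print(env.tips_ahead)
print([a for a in dir(env) if a[0]!='_'])
for n in ("top","side"):
    p,d=vision.camera(n); cv2.imwrite(f"pics/{n}0.png",cv2.resize(p[:,:,::-1],(768,576))); np.savez(f"{n}0.npz",p=p,d=d)
    m=vision.camera_model(n); print({k:np.round(v,4) for k,v in m.items()})
E
```

```text
pics
{'time_s': np.float64(0.0), 'joint_positions': array([ 1.1682,  0.6293,  0.0384,  1.5183, -0.027 ,  0.9963, -0.02  ]), 'qd': array([-0.0004,  0.0004, -0.0004,  0.0016, -0.0001,  0.0008,  0.0003]), 'tau': array([ 8.00000e-04, -5.63404e+01,  1.22640e+00, -1.93443e+01,
        1.09000e-02,  1.04000e-02, -0.00000e+00]), 'tool_pos': array([ 0.2146, -0.6129,  0.2474]), 'tool_rot': array([-9.000e-04,  9.859e-01,  1.676e-01, -2.000e-04]), 'wrist_force': array([-0.5779,  0.07  , -0.1566]), 'wrist_torque': array([-0.0202, -0.0225,  0.0245]), 'gripper_width': np.float64(0.0852)}
0.017
['MotionError', 'finish_job', 'tips_ahead']
{'intrinsics': array([[370.3026,   0.    , 254.1932],
       [  0.    , 370.3026, 191.8195],
       [  0.    ,   0.    ,   1.    ]]), 'extrinsics': array([[-0.0593, -0.9982, -0.003 ,  0.0071],
       [ 0.9768, -0.0587,  0.2058, -0.5699],
       [-0.2056,  0.0093,  0.9786, -0.994 ],
       [ 0.    ,  0.    ,  0.    ,  1.    ]])}
{'intrinsics': array([[449.9775,   0.    , 258.6449],
       [  0.    , 449.9775, 194.2536],
       [  0.    ,   0.    ,   1.    ]]), 'extrinsics': array([[ 0.9958, -0.0915,  0.0088, -0.5577],
       [ 0.0652,  0.7703,  0.6344, -0.0482],
       [-0.0648, -0.6311,  0.773 , -1.3904],
       [ 0.    ,  0.    ,  0.    ,  1.    ]])}
```

View pics/top0.png

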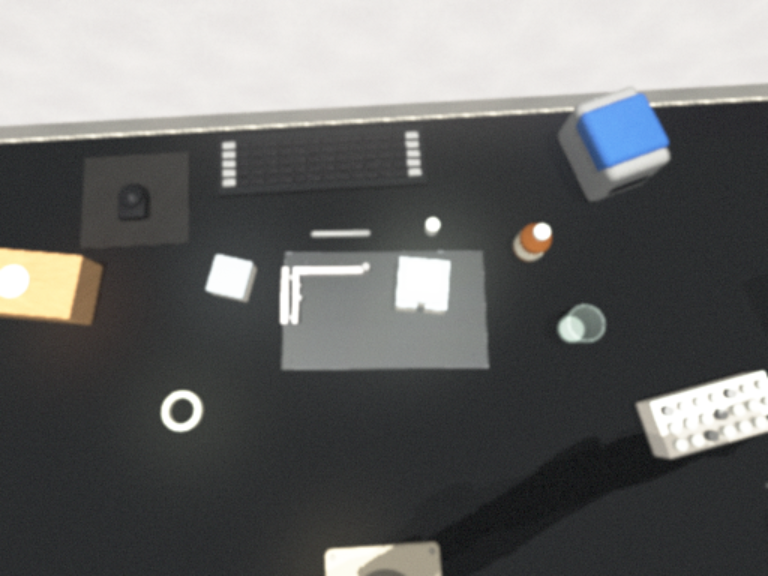

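View pics/side0.png

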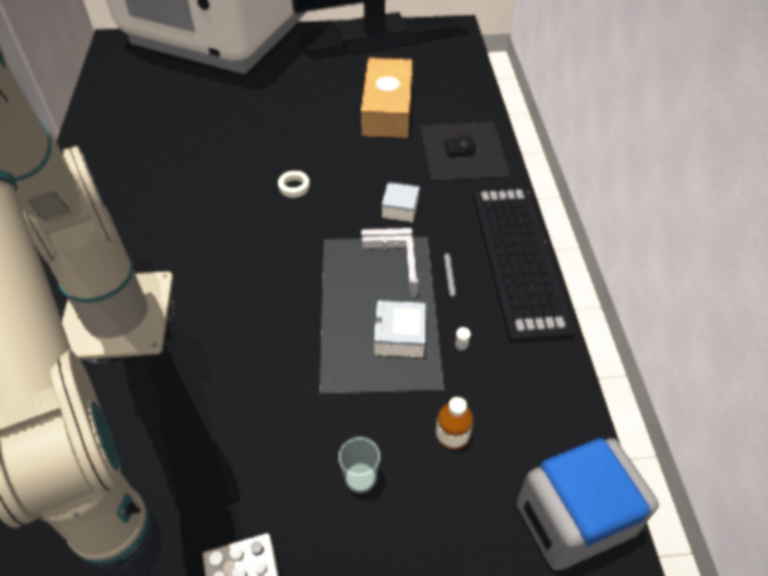

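```bash
cat > h.py <<'E'
import numpy as np,cv2
from bench import telemetry, vision, env
def cloud(n,d):
    m=vision.camera_model(n);K=m["intrinsics"];E=m["extrinsics"]
    v,u=np.mgrid[0:d.shape[0],0:d.shape[1]]
    X=np.stack([(u-K[0,2])/K[0,0]*d,-(v-K[1,2])/K[1,1]*d,-d],-1)
    return (X-E[:3,3])@E[:3,:3]
def ray(n,u,v,z):
    m=vision.camera_model(n);K=m["intrinsics"];E=m["extrinsics"]
    u=np.asarray(u,float);v=np.asarray(v,float)
    r=np.stack([(u-K[0,2])/K[0,0],-(v-K[1,2])/K[1,1],-np.ones_like(u)],-1)@E[:3,:3]
    o=-E[:3,:3].T@E[:3,3]
    return o+r*((z-o[2])/r[...,2])[...,None]
def proj(n,P):
    m=vision.camera_model(n);K=m["intrinsics"];E=m["extrinsics"]
    c=np.asarray(P)@E[:3,:3].T+E[:3,3]
    return np.stack([K[0,0]*c[...,0]/-c[...,2]+K[0,2],K[1,1]*-c[...,1]/-c[...,2]+K[1,2]],-1)
E
python3 - <<'E'
from h import *
for n in("top","side"):
    z=np.load(f"{n}0.npz");p,d=z['p'],z['d'];X=cloud(n,d)
    # plate
    c=(X[...,0]>.35)&(X[...,0]<.8)&(X[...,1]>-.4)&(X[...,1]<.4)&(d>0)
    bench=c&(abs(X[...,2])<.015)
    print(n,"z hist",np.histogram(X[...,2][c],bins=np.arange(-.01,.12,.005)))
    for lo,hi in((.03,.044),(.05,.066)):
        m=(c&(X[...,2]>lo)&(X[...,2]<hi)).astype(np.uint8)
        k,l,st,ce=cv2.connectedComponentsWithStats(m)
        for i in range(1,k):
            if st[i,4]<12: continue
            q=X[l==i]; r=cv2.minAreaRect((q[:,:2]*1000).astype(np.float32))
            print((lo,hi),st[i],np.round(q.mean(0),4),[np.round(a,1) for a in r])
    g=cv2.cvtColor(p,cv2.COLOR_RGB2GRAY)
    if n=="top":
        im=p[140:260,170:345];cv2.imwrite("pics/topz.png",cv2.resize(im[:,:,::-1],None,fx=4,fy=4,interpolation=cv2.INTER_CUBIC))
    else:
        im=p[140:270,205:310];cv2.imwrite("pics/sidez.png",cv2.resize(im[:,:,::-1],None,fx=4.5,fy=4.5,interpolation=cv2.INTER_CUBIC))
E
```

```text
top z hist (array([  285, 14122, 12739,  7238,  1438,   441,   219,    97,   218,
         342,   280,   478,   165,   879,   158,    44,    73,    73,
          74,    48,     3,     8,     7,    53,    26]), array([-0.01 , -0.005,  0.   ,  0.005,  0.01 ,  0.015,  0.02 ,  0.025,
        0.03 ,  0.035,  0.04 ,  0.045,  0.05 ,  0.055,  0.06 ,  0.065,
        0.07 ,  0.075,  0.08 ,  0.085,  0.09 ,  0.095,  0.1  ,  0.105,
        0.11 ,  0.115]))
(0.03, 0.044) [285 147   8   8  31] [ 0.6922 -0.1356  0.0408] [array([ 692.9, -136.4]), array([21.8, 18.8]), np.float64(89.8)]
(0.03, 0.044) [344 160  14  12  32] [ 0.6314 -0.3096  0.0364] [array([ 632.3, -311.5]), array([49.8, 13.3]), np.float64(45.2)]
(0.03, 0.044) [165 174   5  11  16] [0.6299 0.2248 0.0387] [array([627. , 224.7]), array([29.9,  8.5]), np.float64(4.3)]
(0.03, 0.044) [188 178   5  37 163] [0.5745 0.1601 0.0357] [array([573.5, 160.5]), array([ 12.7, 107.3]), np.float64(87.4)]
(0.03, 0.044) [195 178  48  38 302] [0.5963 0.1001 0.0357] [array([567.9,  76.8]), array([135.4, 109.7]), np.float64(86.5)]
(0.03, 0.044) [160 190   5   
[... 1883 characters left out ...]
] [array([ 565.3, -155.5]), array([ 7.9, 95.8]), np.float64(82.1)]
(0.03, 0.044) [291 282  22  14  53] [ 0.638  -0.352   0.0371] [array([ 638.1, -348.7]), array([23.8, 58. ]), np.float64(68.3)]
(0.03, 0.044) [229 301  22  11  64] [ 0.4766 -0.376   0.0368] [array([ 475.4, -379.8]), array([24.1, 53.5]), np.float64(87.1)]
(0.05, 0.066) [249 201  35  29 888] [ 0.5722 -0.1115  0.0569] [array([ 572.4, -107.7]), array([99.8, 95.9]), np.float64(81.6)]
(0.05, 0.066) [292 279  23  13  82] [ 0.6396 -0.3521  0.0581] [array([ 643.3, -347.7]), array([26.4, 58.7]), np.float64(81.4)]
(0.05, 0.066) [228 297  23  13  81] [ 0.4742 -0.3752  0.0584] [array([ 473.8, -379.3]), array([56.6, 26.4]), np.float64(2.9)]
```

View pics/topz.png

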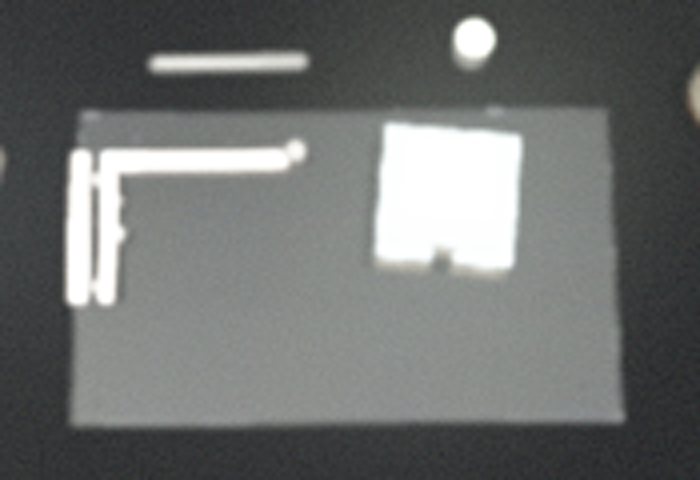

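View pics/sidez.png

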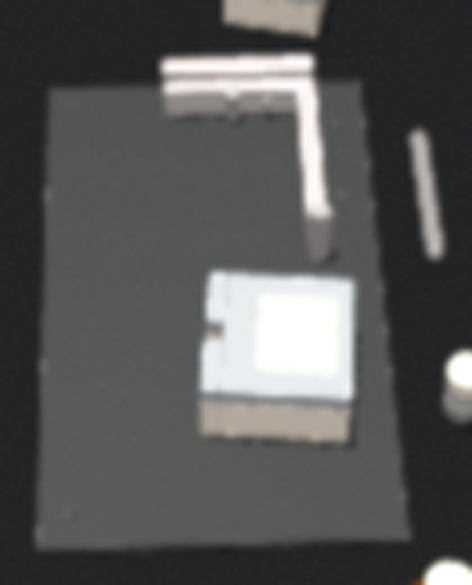

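Run:
```python
from h import *
def fit(M,W):
    M=np.array(M,float);W=W[:,:2]*1000
    mc,wc=M.mean(0),W.mean(0);H=(M-mc).T@(W-wc);a=np.arctan2(H[0,1]-H[1,0],H[0,0]+H[1,1])
    R=np.array([[np.cos(a),-np.sin(a)],[np.sin(a),np.cos(a)]])
    t=wc-R@mc;return a,t,(M@R.T+t-W)
# top: TL=(x165,y-50) TR=(-235,-50) BR=(-235,185) BL=(165,185)
M=[(165,-50),(-235,-50),(-235,185),(165,185)]
for n,c,o,f in(("top",[(80,108),(607,107),(625,422),(70,425)],(170,140),4),("side",[(360,80),(411,541),(37,549),(49,88)],(205,140),4.5)):
    c=(np.array(c)+.5)/f-.5+o
    a,t,r=fit(M,ray(n,c[:,0],c[:,1],.008));print(n,np.degrees(a),t,np.round(r,1).tolist())
# post top & box top corners in images
c=(np.array([(296,150),(386,123),(521,133),(515,270),(376,262)])+.5)/4-.5+(170,140)
print("post",ray("top",c[0,0],c[0,1],.053), "boxtop",ray("top",c[1:,0],c[1:,1],.058))
c=(np.array([(211,271),(356,274),(352,402),(200,395),(215,330)])+.5)/4.5-.5+(205,140)
print(ray("side",c[:,0],c[:,1],.058))
c=(np.array([(318,212)])+.5)/4.5-.5+(205,140)
print(ray("side",c[:,0],c[:,1],.053))
z=np.load("top0.npz");X=cloud("top",z['d']);m=(X[...,2]>.03)&(X[...,2]<.044)&(X[...,0]>.605)&(X[...,0]<.64)&(X[...,1]>.01)&(X[...,1]<.13)
q=X[m]; k=np.polyfit(q[:,1],q[:,0],1);print("fence slope",np.degrees(np.arctan(k[0])),"x at y=0,.13",np.polyval(k,[0,.13]))
```

```text
top 86.90291406944084 [608.80734401   1.06223434] [[-2.0, -0.2], [-0.4, -1.2], [1.3, 1.7], [1.1, -0.3]]
side 87.10627342853267 [605.83673452  -0.68217395] [[0.5, -0.9], [-0.1, 1.8], [-0.4, -0.8], [-0.0, -0.2]]
post [0.61567376 0.00089624 0.053     ] boxtop [[ 0.63052974 -0.06501322  0.058     ]
 [ 0.61726026 -0.16146136  0.058     ]
 [ 0.51799023 -0.14878195  0.058     ]
 [ 0.52957454 -0.05125896  0.058     ]]
[[ 0.53327272 -0.05206863  0.058     ]
 [ 0.62914453 -0.06276387  0.058     ]
 [ 0.61349201 -0.16537404  0.058     ]
 [ 0.51812647 -0.15178347  0.058     ]
 [ 0.53186148 -0.10123309  0.058     ]]
[[ 0.61083696 -0.00268265  0.053     ]]
fence slope 3.2724674297095446 x at y=0,.13 [0.61293688 0.62036995]
```

```bash
cat >> h.py <<'E'
from scipy.spatial.transform import Rotation as Ro
A=np.radians(86.95);EX=np.array([np.cos(A),np.sin(A),0]);EY=np.array([-np.sin(A),np.cos(A),0]);O=np.array([.6075,.0005,0])
S=np.stack([EX,EY,[0,0,1]],1)
def st(p): return S.T@(np.asarray(p)-O)*1000
def now(pr=True):
    s=telemetry.observe();q=s["tool_rot"];R=Ro.from_quat([q[1],q[2],q[3],q[0]]).as_matrix()
    P=st(s["tool_pos"]);X=S.T@R[:,0];yaw=np.degrees(np.arctan2(X[1],X[0]));F=S.T@s["wrist_force"]
    if pr: print("t",round(float(s["time_s"]),2),"station",P.round(1),"yaw",round(yaw,2),"F",F.round(2),"w",s["gripper_width"].round(4),"tilt z",(S.T@R[:,2]).round(4))
    return P,yaw,F,R
def go(p,yaw):
    "tool-frame 6 numbers from now to station p (mm), tool x yaw (deg, station)"
    P,y,F,R=now()
    T=R.T@S@np.array([[np.cos(np.radians(yaw)),np.sin(np.radians(yaw)),0],[np.sin(np.radians(yaw)),-np.cos(np.radians(yaw)),0],[0,0,-1]]).T
    T=R.T@(S@np.stack([[np.cos(np.radians(yaw)),np.sin(np.radians(yaw)),0],[np.sin(np.radians(yaw)),-np.cos(np.radians(yaw)),0],[0,0,-1]],1))
    r=np.concatenate([R.T@S@(np.asarray(p)-P),Ro.from_matrix(T).as_rotvec()]);print(np.round(r[:3],1),np.round(r[3:],4));return r
E
python3 -c "
from h import *
go([-190,30,150],0); go([-190,30,45],0)"
```

```text
Traceback (most recent call last):
  File "h.py", line 29, in go
    P,y,F,R=now()
            ~~~^^
  File "h.py", line 25, in now
    if pr: print("t",round(float(s["time_s"]),2),"station",P.round(1),"yaw",round(yaw,2),"F",F.round(2),"w",s["gripper_width"].round(4),"tilt z",(S.T@R[:,2]).round(4))
                                                                                                            ^^^^^^^^^^^^^^^^^^^^^^^^
AttributeError: 'float' object has no attribute 'round'
```

```bash
sed -i 's/s\["gripper_width"\].round(4)/round(float(s["gripper_width"]),4)/; /S@np.array(\[\[np.cos/d' h.py
python3 -c "
from h import *
go([-190,30,200],0); go([-190,30,45],0)"
```

```text
t 0.1 station [-633.5  359.7  247.5] yaw -67.65 F [-0.48  0.88  0.52] w 0.0853 tilt z [ 1.6e-03  7.0e-04 -1.0e+00]
[ 473.5 -284.7   48. ] [-1.6000e-03 -1.0000e-03 -1.1808e+00]
t 0.1 station [-633.5  359.7  247.5] yaw -67.65 F [-0.48  0.88  0.52] w 0.0853 tilt z [ 1.6e-03  7.0e-04 -1.0e+00]
[ 473.5 -284.5  203. ] [-1.6000e-03 -1.0000e-03 -1.1808e+00]
```

Emit:
{"method": "servo_tool", "body": {"commands": [[[473,-285,48,0,0,-1.18],[473,-285,48,0,0,-1.18],[473,-285,48,0,0,-1.18],[473,-285,48,0,0,-1.18],[473,-285,48,0,0,-1.18],[473,-285,48,0,0,-1.18],[473,-285,48,0,0,-1.18],[473,-285,48,0,0,-1.18],[473,-285,48,0,0,-1.18],[473,-285,48,0,0,-1.18]]], "jaw": 1, "force": 40}}

```text
time_s: 1.1
tool_pos: [0.5333, -0.2284, 0.2046]
tool_rot: [-0.0, 0.726, 0.688, -0.0]
wrist_force: [0.5, -1.2, 0.4]
gripper_width: 0.0003
```

```bash
python3 -c "
from h import *
print(env.tips_ahead)
go([-190,30,48],0)"
```

```text
0.017
t 1.1 station [-232.5   61.9  204.6] yaw -0.07 F [-1.13 -0.56  0.37] w 0.0003 tilt z [ 2.e-04  5.e-04 -1.e+00]
[ 42.5  32.  156.6] [-0.0005 -0.0002 -0.0012]
```

Emit:
{"method": "servo_tool", "body": {"commands": [[[0,0,0,0,0,0],[0,0,0,0,0,0]]]}}

```text
time_s: 1.3
tool_pos: [0.533, -0.2281, 0.2045]
tool_rot: [-0.001, 0.725, 0.689, -0.0]
wrist_force: [-0.2, -0.9, -0.3]
gripper_width: 0.0001
```

```bash
python3 -c "
from h import *
go([-190,30,48],0)"
```

```text
t 1.3 station [-232.2   62.2  204.5] yaw 0.17 F [-0.88  0.14 -0.3 ] w 0.0001 tilt z [ 6.e-04  1.e-03 -1.e+00]
[ 42.   32.5 156.4] [-0.001  -0.0006  0.003 ]
```

Emit:
{"method": "servo_tool", "body": {"commands": [[[42,32,0,0,0,0],[42,32,50,0,0,0],[42,32,95,0,0,0],[42,32,130,0,0,0],[42,32,150,0,0,0],[42,32,156,0,0,0],[42,32,156,0,0,0]]]}}

```text
time_s: 2.0
tool_pos: [0.5657, -0.1911, 0.0485]
tool_rot: [-0.001, 0.727, 0.687, -0.001]
wrist_force: [-0.5, -0.1, -0.3]
gripper_width: 0.0
```

Run:
```python
from h import *
now()
for n in("top","side"):
    p,d=vision.camera(n);np.savez(f"{n}1.npz",p=p,d=d)
    im=p[120:270,165:365] if n=="top" else p[130:290,180:330]
    cv2.imwrite(f"pics/{n}1.png",cv2.resize(im[:,:,::-1],None,fx=3.7,fy=3.7,interpolation=cv2.INTER_CUBIC))
now()
```

```text
t 2.0 station [-193.5   31.6   48.5] yaw -0.16 F [-0.13  0.46 -0.35] w 0.0 tilt z [-4.0e-04  1.8e-03 -1.0e+00]
t 2.1 station [-193.1   29.9   50.2] yaw -0.12 F [0.42 0.75 0.51] w -0.0 tilt z [-8.0e-04 -1.9e-03 -1.0e+00]
```

View pics/top1.png

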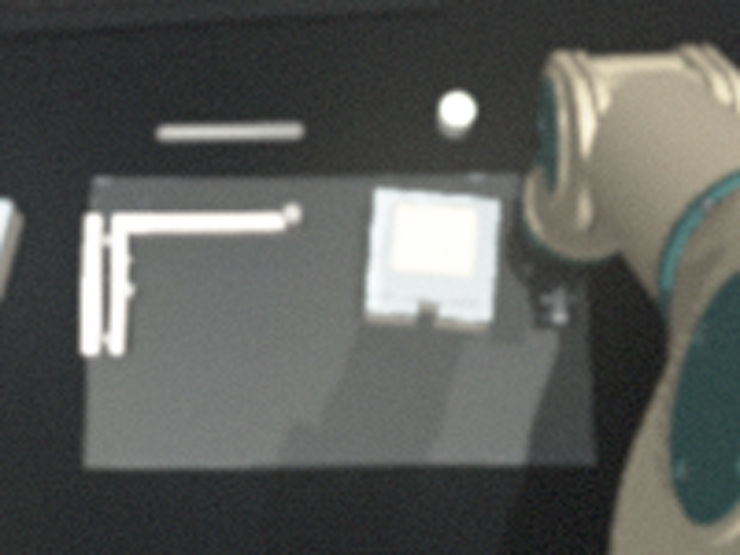

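View pics/side1.png

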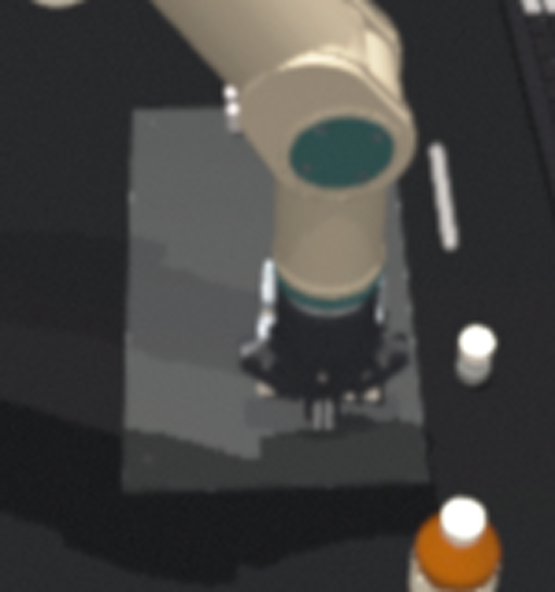

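Emit:
{"method": "servo_tool", "body": {"commands": [[[6,0,0,0,0,0],[12,0,0,0,0,0],[17,0,0,0,0,0],[20,0,0,0,0,0],[23,0,0,0,0,0],[26,0,0,0,0,0],[30,0,0,0,0,0],[35,0,0,0,0,0],[40,0,0,0,0,0],[45,0,0,0,0,0]]]}}

```text
time_s: 3.1
tool_pos: [0.5694, -0.1448, 0.0492]
tool_rot: [0.0, 0.726, 0.688, -0.0]
wrist_force: [-0.2, -4.3, 2.5]
gripper_width: 0.0004
```

```bash
cat > look.py <<'E'
from h import *
import sys
k=sys.argv[1]
now()
p,d=vision.camera("top");np.savez(f"top{k}.npz",p=p,d=d)
X=cloud("top",d);m=(X[...,2]>.051)&(X[...,2]<.065)&(d>0)
lo=(p.min(-1)>130)&(p.max(-1).astype(int)-p.min(-1)<70)
m=(m&lo).astype(np.uint8);kk,l,s,c=cv2.connectedComponentsWithStats(m)
for i in range(1,kk):
    if s[i,4]<250: continue
    q=X[l==i];P=(q-O)@S*1000
    r=cv2.minAreaRect(P[:,:2].astype(np.float32));print("blob",s[i,4],P.mean(0).round(1),[np.round(a,1) for a in r])
cv2.imwrite(f"pics/top{k}.png",cv2.resize(p[120:270,165:365][:,:,::-1],None,fx=3.7,fy=3.7,interpolation=cv2.INTER_CUBIC))
E
python3 look.py 2
```

```text
t 3.1 station [-147.1   30.4   49.2] yaw -0.07 F [-4.31  0.01  2.48] w 0.0004 tilt z [-5.e-04 -4.e-04 -1.e+00]
blob 982 [-82.9  28.6  57.7] [array([-87. ,  26.7]), array([96.9, 95.1]), np.float64(85.2)]
blob 1719 [-622.4  273.8   59.3] [array([-635.2,  272.6]), array([221.8, 100.6]), np.float64(14.4)]
```

View pics/top2.png

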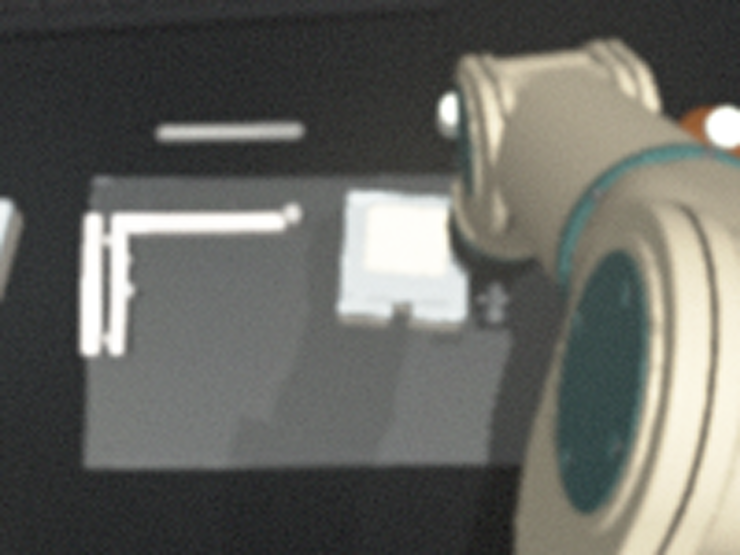

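Emit:
{"method": "servo_tool", "body": {"commands": [[[4,0,0,0,0,0],[8,0,0,0,0,0],[12,0,0,0,0,0],[16,0,0,0,0,0],[20,0,0,0,0,0],[23,0,0,0,0,0],[26,0,0,0,0,0],[28,0,0,0,0,0],[30,0,0,0,0,0]]]}}

```text
time_s: 4.05
tool_pos: [0.5709, -0.115, 0.0492]
tool_rot: [0.0, 0.726, 0.688, -0.0]
wrist_force: [-0.2, -4.8, 2.6]
gripper_width: 0.0002
```

```bash
python3 look.py 3
```

```text
t 4.05 station [-117.2   30.4   49.2] yaw -0.06 F [-4.8  -0.1   2.55] w 0.0002 tilt z [-5.e-04 -2.e-04 -1.e+00]
blob 965 [-52.8  29.8  57.8] [array([-57.4,  27.3]), array([97.1, 95.2]), np.float64(86.4)]
blob 1752 [-620.6  273.1   59.2] [array([-635.7,  272.5]), array([223.6, 101.2]), np.float64(14.7)]
```

View pics/top3.png

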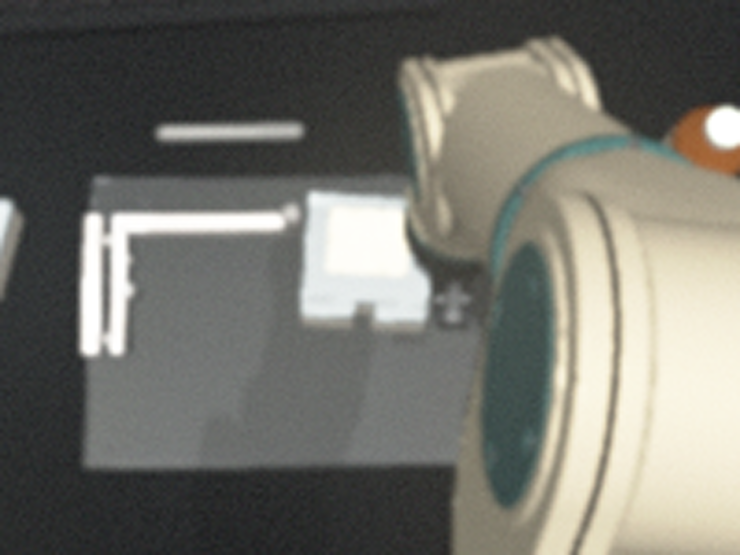

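Emit:
{"method": "servo_tool", "body": {"commands": [[[-12,0,0,0,0,0],[-12,-14,0,0,0,0],[-12,-27,0,0,0,0],[-12,-27,0,0,0,0],[-5,-27,0,0,0,0],[-2,-27,0,0,0,0],[0,-27,0,0,0,0],[2,-27,0,0,0,0],[2,-27,0,0,0,0]]]}}

```text
time_s: 5.0
tool_pos: [0.5443, -0.1111, 0.049]
tool_rot: [0.0, 0.726, 0.688, 0.0]
wrist_force: [-0.7, -0.4, -0.1]
gripper_width: 0.0
```

```bash
cat > arc.py <<'E'
from h import *
import sys
# arc.py sp s0 extra phi...
a=list(map(float,sys.argv[1:]));sp,s0,ex=a[:3]
P,y,F,R=now()
def tcp(f):
    f=np.radians(f);n=np.array([np.cos(f),-np.sin(f)]);t=np.array([np.sin(f),np.cos(f)])
    return np.array([0,-8])-8*n+(sp-s0-8*f)*t-(108-ex)*n
for f in a[3:]:
    q=np.append(tcp(f),49);dw=R.T@S@(q-P);print(f,q.round(1),np.round(dw,1),"rz",round(np.radians(f+y),3))
E
python3 arc.py 78 13 0 0 3 6 9 12 15 18 21 24 27 30
```

```text
t 5.0 station [-114.8   57.2   49. ] yaw -0.02 F [-0.41  0.66 -0.11] w 0.0 tilt z [-0.e+00 -3.e-04 -1.e+00]
0.0 [-116.   57.   49.] [-1.2  0.2  0. ] rz -0.0
3.0 [-112.5   62.6   49. ] [ 2.3 -5.4  0. ] rz 0.052
6.0 [-108.7   67.9   49. ] [  6.1 -10.8   0. ] rz 0.104
9.0 [-104.6   73.1   49. ] [ 10.2 -15.9   0. ] rz 0.157
12.0 [-100.3   78.1   49. ] [ 14.5 -20.9   0. ] rz 0.209
15.0 [-95.8  82.8  49. ] [ 19.  -25.6   0. ] rz 0.261
18.0 [-91.   87.3  49. ] [ 23.7 -30.1   0. ] rz 0.314
21.0 [-86.1  91.5  49. ] [ 28.7 -34.3   0. ] rz 0.366
24.0 [-80.9  95.5  49. ] [ 33.8 -38.3   0. ] rz 0.418
27.0 [-75.6  99.2  49. ] [ 39.2 -42.1   0. ] rz 0.471
30.0 [-70.1 102.7  49. ] [ 44.7 -45.5  -0. ] rz 0.523
```

```bash
python3 arc.py 73 13 0 4 6 8 11 14 17 20 23 26 29
```

```text
t 5.0 station [-114.8   57.2   49. ] yaw -0.02 F [-0.41  0.66 -0.11] w 0.0 tilt z [-0.e+00 -3.e-04 -1.e+00]
4.0 [-111.6   59.4   49. ] [ 3.2 -2.2  0. ] rz 0.069
6.0 [-109.2   63.    49. ] [ 5.6 -5.8  0. ] rz 0.104
8.0 [-106.7   66.5   49. ] [ 8.1 -9.3  0. ] rz 0.139
11.0 [-102.7   71.5   49. ] [ 12.  -14.3   0. ] rz 0.192
14.0 [-98.5  76.4  49. ] [ 16.2 -19.2   0. ] rz 0.244
17.0 [-94.1  81.   49. ] [ 20.7 -23.8   0. ] rz 0.296
20.0 [-89.4  85.4  49. ] [ 25.3 -28.3   0. ] rz 0.349
23.0 [-84.6  89.6  49. ] [ 30.2 -32.4   0. ] rz 0.401
26.0 [-79.5  93.5  49. ] [ 35.2 -36.3   0. ] rz 0.453
29.0 [-74.3  97.2  49. ] [ 40.4 -40.    0. ] rz 0.506
```

Emit:
{"method": "servo_tool", "body": {"commands": [[[3,-2,0,0,0,0.07],[6,-6,0,0,0,0.1],[8,-9,0,0,0,0.14],[12,-14,0,0,0,0.19],[16,-19,0,0,0,0.24],[20.5,-24,0,0,0,0.3]]]}}

```text
time_s: 5.6
tool_pos: [0.521, -0.0897, 0.0492]
tool_rot: [0.0, 0.821, 0.57, 0.0]
wrist_force: [0.6, -0.7, 0.2]
gripper_width: 0.0
```

```bash
python3 look.py 4
```

```text
t 5.6 station [-94.7  81.6  49.2] yaw -17.42 F [-0.67 -0.6   0.17] w 0.0 tilt z [-4.e-04 -5.e-04 -1.e+00]
blob 665 [-28.5  29.4  57.7] [array([-26.9,  26.6]), array([109.1,  70.4]), np.float64(85.3)]
blob 1757 [-620.3  273.4   59.2] [array([-634.1,  272.7]), array([220.6, 100.6]), np.float64(14.5)]
```

View pics/top4.png

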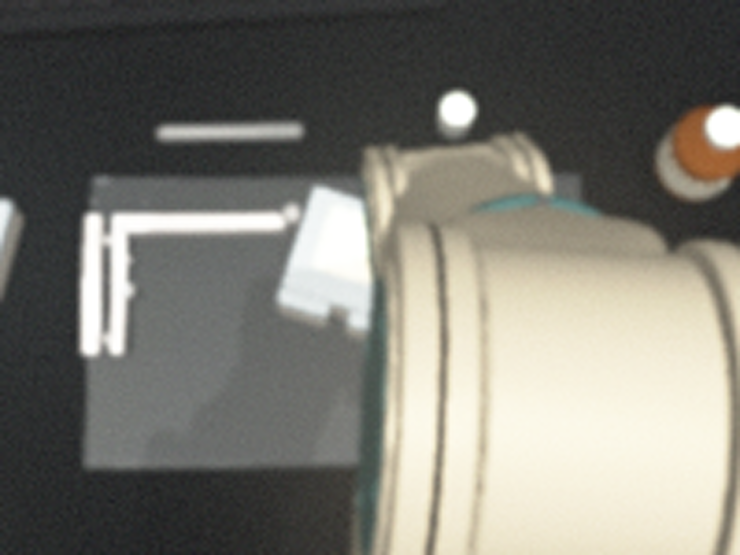

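```bash
python3 arc.py 74 15 1 20 23 26 29 32 35 38 41 44 47
```

```text
t 5.65 station [-93.5  82.8  49.1] yaw -17.47 F [-1.03  1.09  0.85] w 0.0001 tilt z [ 3.0e-04  1.3e-03 -1.0e+00]
20.0 [-88.8  84.2  49. ] [ 4.1 -2.7  0.1] rz 0.044
23.0 [-84.1  88.3  49. ] [ 7.4 -8.1  0.1] rz 0.096
26.0 [-79.1  92.2  49. ] [ 10.9 -13.3   0.1] rz 0.149
29.0 [-73.9  95.8  49. ] [ 14.8 -18.3   0.1] rz 0.201
32.0 [-68.6  99.2  49. ] [ 18.8 -23.1   0.1] rz 0.254
35.0 [-63.2 102.3  49. ] [ 23.1 -27.7   0.1] rz 0.306
38.0 [-57.6 105.1  49. ] [ 27.6 -32.1   0.1] rz 0.358
41.0 [-51.8 107.7  49. ] [ 32.3 -36.2   0.1] rz 0.411
44.0 [-46.  109.9  49. ] [ 37.2 -40.1   0.1] rz 0.463
47.0 [-40.1 111.9  49. ] [ 42.2 -43.8   0.1] rz 0.515
```

Emit:
{"method": "servo_tool", "body": {"commands": [[[4,-3,0,0,0,0.05],[7.5,-8,0,0,0,0.1],[11,-13,0,0,0,0.15],[15,-18,0,0,0,0.2],[19,-23,0,0,0,0.25],[23,-28,0,0,0,0.3]]]}}

```text
time_s: 6.25
tool_pos: [0.5025, -0.0582, 0.0491]
tool_rot: [0.0, 0.897, 0.442, -0.0]
wrist_force: [1.0, -2.3, -0.2]
gripper_width: -0.0001
```

```bash
python3 look.py 5;python3 arc.py 74 15 2 38 41 44 47 50 53 56 59 62
```

```text
t 6.25 station [-64.2 101.7  49.1] yaw -34.51 F [-2.24 -1.07 -0.19] w -0.0001 tilt z [-2.e-04  2.e-04 -1.e+00]
blob 1749 [-620.6  273.2   59.2] [array([-635.,  273.]), array([222.3, 101.5]), np.float64(14.6)]
t 6.3 station [-63.  102.5  49. ] yaw -34.53 F [-0.78  1.09  0.42] w 0.0 tilt z [ 6.0e-04  1.5e-03 -1.0e+00]
38.0 [-56.8 104.5  49. ] [ 4.  -5.1 -0. ] rz 0.061
41.0 [-51.1 107.   49. ] [  7.3 -10.4  -0. ] rz 0.113
44.0 [-45.3 109.2  49. ] [ 10.8 -15.5  -0. ] rz 0.165
47.0 [-39.4 111.1  49. ] [ 14.6 -20.5   0. ] rz 0.218
50.0 [-33.4 112.8  49. ] [ 18.6 -25.2   0. ] rz 0.27
53.0 [-27.4 114.1  49. ] [ 22.8 -29.7   0. ] rz 0.322
56.0 [-21.3 115.1  49. ] [ 27.2 -34.    0. ] rz 0.375
59.0 [-15.2 115.9  49. ] [ 31.8 -38.1   0. ] rz 0.427
62.0 [ -9.1 116.3  49. ] [ 36.7 -41.9   0. ] rz 0.479
```

View pics/top5.png

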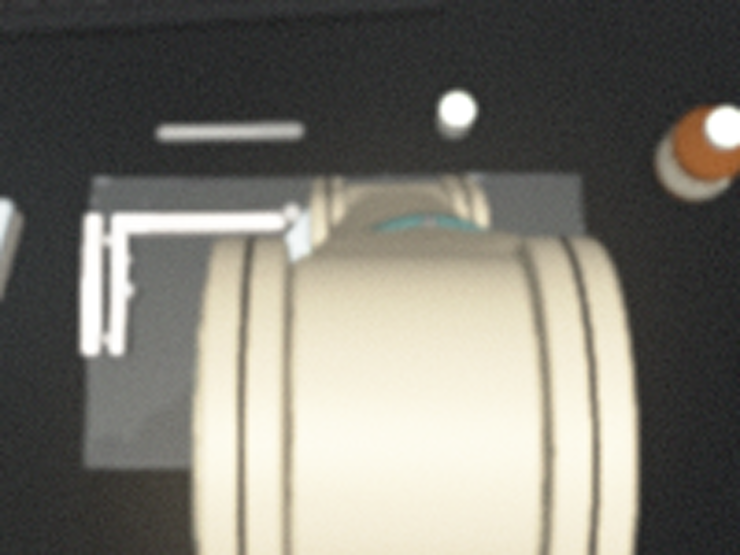

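Run:
```python
from h import *
p,d=vision.camera("side")
cv2.imwrite(f"pics/side5.png",cv2.resize(p[120:280,190:320][:,:,::-1],None,fx=3.7,fy=3.7,interpolation=cv2.INTER_CUBIC))
```

```text
(no output)
```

View pics/side5.png

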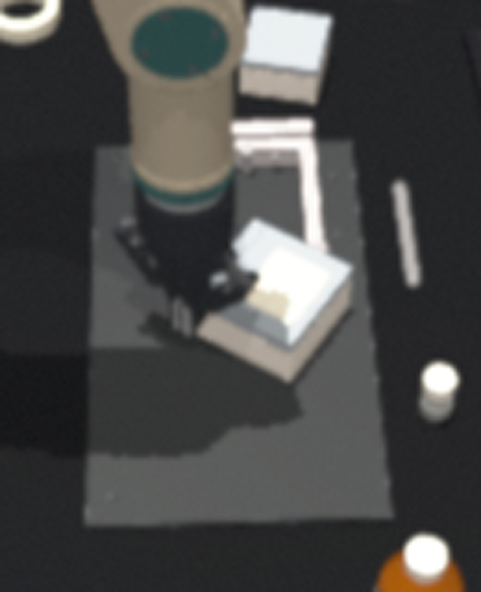

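Run:
```python
from h import *
c=(np.array([(352,268),(290,346),(256,220)])+.5)/3.7-.5+(190,120)
W=ray("side",c[:,0],c[:,1],.058);P=(W-O)@S*1000;print(P.round(1))
e=P[1]-P[0];print(np.linalg.norm(e),np.degrees(np.arctan2(e[1],e[0])));e=P[2]-P[0];print(np.linalg.norm(e),np.degrees(np.arctan2(e[1],e[0])))
now()
```

```text
[[ -29.4  -30.6   58. ]
 [-107.8   24.5   58. ]
 [  25.4   46.2   58. ]]
95.80446827543315 144.92740544136637
94.36266908432896 54.471560552033154
t 6.35 station [-63.4 102.2  49. ] yaw -34.33 F [-0.42 -1.4   0.29] w -0.0 tilt z [ 4.0e-04  1.2e-03 -1.0e+00]
```

```bash
cat > arc2.py <<'E'
from h import *
import sys
# arc2.py L0 phi0 slope extra phi...
a=list(map(float,sys.argv[1:]));L0,f0,sl,ex=a[:4]
P,y,F,R=now()
for f in a[4:]:
    r=np.radians(f);n=np.array([np.cos(r),-np.sin(r)]);t=np.array([np.sin(r),np.cos(r)])
    q=np.append(np.array([0,-8])-8*n+(L0-sl*(f-f0))*t-(108-ex)*n,49);dw=R.T@S@(q-P);print(f,q.round(1),np.round(dw,1),"rz",round(np.radians(f+y),3))
E
python3 arc2.py 49 35 .5 1 35 38 41 44 47 50 53 56 59 62 65
```

```text
t 6.35 station [-63.4 102.2  49. ] yaw -34.33 F [-0.42 -1.4   0.29] w -0.0 tilt z [ 4.0e-04  1.2e-03 -1.0e+00]
35.0 [-66.1  98.1  49. ] [ 0.   4.9 -0. ] rz 0.012
38.0 [-61.4 100.2  49. ] [ 2.7  0.5 -0. ] rz 0.064
41.0 [-56.6 102.2  49. ] [ 5.6 -3.8 -0. ] rz 0.116
44.0 [-51.8 103.9  49. ] [ 8.6 -7.9 -0. ] rz 0.169
47.0 [-47.  105.4  49. ] [ 11.7 -11.9  -0. ] rz 0.221
50.0 [-42.1 106.8  49. ] [ 14.9 -15.8  -0. ] rz 0.274
53.0 [-37.3 107.9  49. ] [ 18.3 -19.5   0. ] rz 0.326
56.0 [-32.4 108.9  49. ] [ 21.8 -23.    0. ] rz 0.378
59.0 [-27.5 109.6  49. ] [ 25.4 -26.4   0. ] rz 0.431
62.0 [-22.6 110.2  49. ] [ 29.1 -29.6   0. ] rz 0.483
65.0 [-17.8 110.6  49. ] [ 32.9 -32.6   0. ] rz 0.535
```

Emit:
{"method": "servo_tool", "body": {"commands": [[[-4,0,0,0,0,0],[-3,5,0,0,0,0.03],[2,1,0,0,0,0.07],[5.5,-4,0,0,0,0.12],[8.5,-8,0,0,0,0.17],[11.5,-12,0,0,0,0.22],[15,-16,0,0,0,0.27],[18,-19.5,0,0,0,0.33],[22,-23,0,0,0,0.38]]]}}

```text
time_s: 7.25
tool_pos: [0.4974, -0.0283, 0.049]
tool_rot: [0.0, 0.965, 0.263, -0.001]
wrist_force: [-1.6, -3.5, 2.9]
gripper_width: 0.0
```

```bash
cat > side.py <<'E'
from h import *
import sys
now()
p,d=vision.camera("side");np.savez(f"side{sys.argv[1]}.npz",p=p,d=d)
cv2.imwrite(f"pics/side{sys.argv[1]}.png",cv2.resize(p[120:280,190:320][:,:,::-1],None,fx=3.7,fy=3.7,interpolation=cv2.INTER_CUBIC))
E
cat > corn.py <<'E'
from h import *
import sys
a=np.array(list(map(float,sys.argv[1:]))).reshape(-1,2)
c=(a+.5)/3.7-.5+(190,120);W=ray("side",c[:,0],c[:,1],.058);P=(W-O)@S*1000;print(P.round(1))
for i in range(len(P)-1):
    e=P[i+1]-P[i];print(np.linalg.norm(e).round(1),np.degrees(np.arctan2(e[1],e[0])).round(1))
E
python3 side.py 6
```

```text
t 7.25 station [-34.6 108.4  49. ] yaw -56.46 F [-3.58  1.42  2.92] w 0.0 tilt z [-0.0011  0.0013 -1.    ]
```

View pics/side6.png

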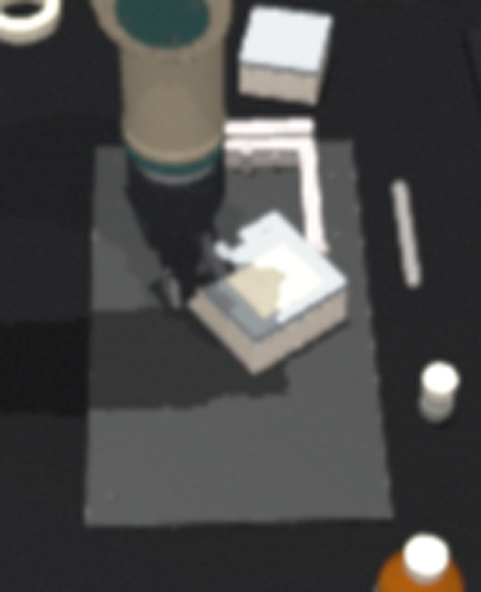

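```bash
python3 corn.py 190 297 257 338 346 285 279 211
```

```text
[[-55.7 102.8  58. ]
 [-99.1  50.2  58. ]
 [-47.2 -24.3  58. ]
 [ 34.9  26.4  58. ]]
68.1 -129.5
90.8 -55.2
96.6 31.7
```

Emit:
{"method": "servo_tool", "body": {"commands": [[[-15,0,0,0,0,0],[-15,0,-35,0,0,0],[-15,0,-70,0,0,0],[-15,0,-70,0,0,0]]]}}

```text
time_s: 7.7
tool_pos: [0.4884, -0.0351, 0.1225]
tool_rot: [0.001, 0.964, 0.265, 0.004]
wrist_force: [0.1, 1.0, -0.0]
gripper_width: 0.0001
```

```bash
python3 -c "
from h import *
go([-103,7,119],34);go([-103,7,49],34)"
```

```text
t 7.7 station [-41.9 117.1 122.5] yaw -56.2 F [ 1.03 -0.07 -0.05] w 0.0001 tilt z [ 2.0e-04 -8.2e-03 -1.0e+00]
[ 57.4 112.    4.4] [ 0.0089 -0.002  -1.5743]
t 7.7 station [-41.9 117.1 122.5] yaw -56.2 F [ 1.03 -0.07 -0.05] w 0.0001 tilt z [ 2.0e-04 -8.2e-03 -1.0e+00]
[ 57.  111.7  74.4] [ 0.0089 -0.002  -1.5743]
```

Emit:
{"method": "servo_tool", "body": {"commands": [[[6,11,0,0,0,-0.14],[12,22,0,0,0,-0.28],[17,33,0,0,0,-0.42],[22,44,0,0,0,-0.56],[28,56,0,0,0,-0.7],[34,67,0,0,0,-0.84],[40,78,0,0,0,-0.98],[45,90,0,0,0,-1.12],[51,101,0,0,0,-1.26],[57,112,0,0,0,-1.4]]]}}

```text
time_s: 8.7
tool_pos: [0.5919, -0.1022, 0.1183]
tool_rot: [-0.0, 0.564, 0.826, 0.0]
wrist_force: [-0.5, -0.3, -0.1]
gripper_width: 0.0
```

Emit:
{"method": "servo_tool", "body": {"commands": [[[0,0,0,0,0,-0.14],[0,0,0,0,0,-0.175],[0,0,0,0,0,-0.175]]]}}

```text
time_s: 9.0
tool_pos: [0.591, -0.1017, 0.1184]
tool_rot: [-0.001, 0.493, 0.87, 0.0]
wrist_force: [-0.4, -0.2, -0.7]
gripper_width: -0.0001
```

```bash
python3 look.py 7; python3 -c "
from h import *
go([-103,7,49],34)"; python3 side.py 7
```

```text
t 9.0 station [-102.9   11.   118.4] yaw 33.92 F [-0.21  0.35 -0.73] w -0.0001 tilt z [ 9.e-04  8.e-04 -1.e+00]
blob 1112 [-30.1  38.   57.7] [array([-26. ,  32.5]), array([ 96.4, 110.2]), np.float64(34.7)]
blob 885 [-671.9  263.8   59.3] [array([-664.7,  265. ]), array([161.1, 101.4]), np.float64(14.3)]
t 9.05 station [-102.8   11.   118.6] yaw 33.9 F [-0.05  1.1   0.06] w -0.0 tilt z [ 6.e-04  6.e-04 -1.e+00]
[-2.4  3.2 69.6] [-0.0002 -0.0008 -0.0017]
t 9.05 station [-102.8   11.   118.6] yaw 33.9 F [-0.05  1.1   0.06] w -0.0 tilt z [ 6.e-04  6.e-04 -1.e+00]
```

View pics/top7.png

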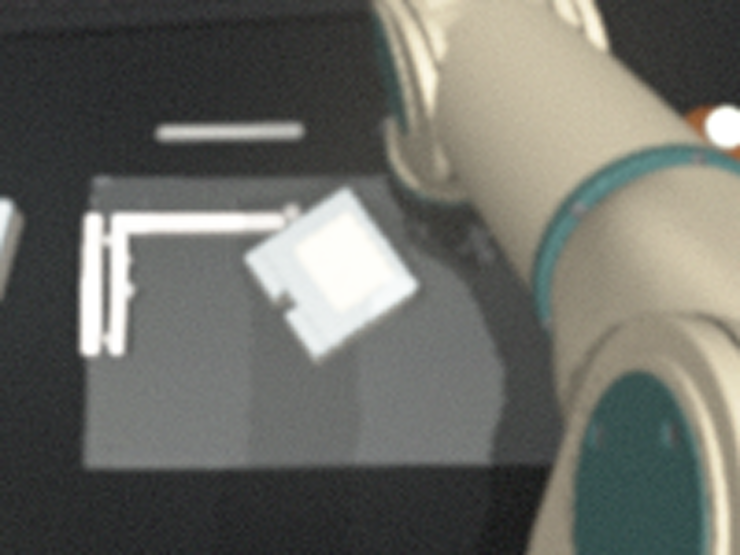

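View pics/side7.png

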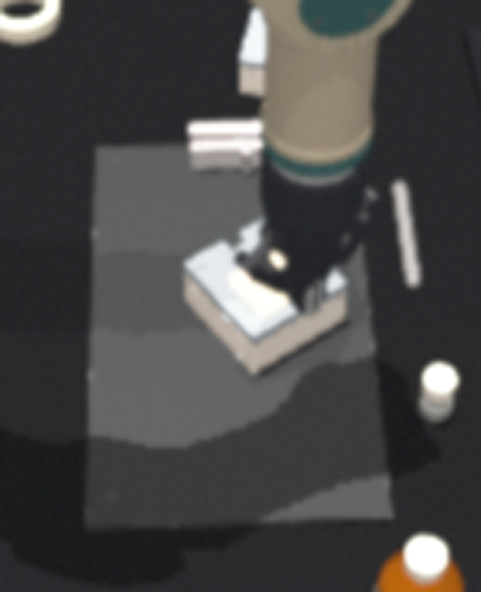

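```bash
cat > tcorn.py <<'E'
from h import *
import sys
a=np.array(list(map(float,sys.argv[1:]))).reshape(-1,2)
c=(a+.5)/3.7-.5+(165,120);W=ray("top",c[:,0],c[:,1],.058);P=(W-O)@S*1000;print(P.round(1),P.mean(0).round(1))
for i in range(len(P)-1):
    e=P[i+1]-P[i];print(np.linalg.norm(e).round(1),np.degrees(np.arctan2(e[1],e[0])).round(1))
E
python3 tcorn.py 348 188 418 285 318 358 247 258
python3 - <<'E'
import numpy as np
def tc(psi,s,off):
    p=np.radians(psi);n=np.array([np.sin(p),-np.cos(p)]);t=np.array([np.cos(p),np.sin(p)])
    c=np.array([0,-8])-8*n-s*t;return c-off*n-12*t
for psi,s in((34,48),(34,44),(33,40),(32,36),(31,32),(30,28),(28,24),(26,20)):print(psi,s,tc(psi,s,56).round(1))
E
```

```text
[[-42.8 -26.4  58. ]
 [-95.8  51.   58. ]
 [-18.8 106.9  58. ]
 [ 35.6  28.9  58. ]] [-30.5  40.1  58. ]
93.8 124.4
95.2 36.0
95.1 -55.1
34 48 [-85.5  11.5]
34 44 [-82.2  13.7]
33 40 [-78.5  17.4]
32 36 [-74.6  20.8]
31 32 [-70.7  24.2]
30 28 [-66.6  27.4]
28 24 [-61.8  31.6]
26 20 [-56.8  35.5]
```

Emit:
{"method": "servo_tool", "body": {"commands": [[[-4,8,20,0,0,0],[-4,8,50,0,0,0],[-4,8,66,0,0,0],[-4,8,69,0,0,0],[-4,8,69,0,0,0]]]}}

```text
time_s: 9.6
tool_pos: [0.6, -0.1006, 0.0499]
tool_rot: [-0.0, 0.492, 0.87, -0.0]
wrist_force: [-0.0, 0.2, -0.7]
gripper_width: 0.0001
```

```bash
python3 -c "
from h import *
for psi,x,y in((34,-85.5,11.5),(32,-74.6,20.8),(30,-66.6,27.4),(28,-61.8,31.6),(26,-56.8,35.5)): go([x,y,49],psi)"
```

```text
t 9.6 station [-101.4    2.1   49.9] yaw 34.04 F [ 0.23  0.02 -0.73] w 0.0001 tilt z [-0.e+00  8.e-04 -1.e+00]
[18.4  1.1  0.9] [-0.0007 -0.0004  0.0008]
t 9.6 station [-101.4    2.1   49.9] yaw 34.04 F [ 0.23  0.02 -0.73] w 0.0001 tilt z [-0.e+00  8.e-04 -1.e+00]
[32.7 -0.5  0.9] [-0.0007 -0.0004  0.0357]
t 9.6 station [-101.4    2.1   49.9] yaw 34.04 F [ 0.23  0.02 -0.73] w 0.0001 tilt z [-0.e+00  8.e-04 -1.e+00]
[43.  -1.5  0.9] [-0.0007 -0.0004  0.0706]
t 9.6 station [-101.4    2.1   49.9] yaw 34.04 F [ 0.23  0.02 -0.73] w 0.0001 tilt z [-0.e+00  8.e-04 -1.e+00]
[49.3 -2.3  0.9] [-0.0007 -0.0004  0.1055]
t 9.6 station [-101.4    2.1   49.9] yaw 34.04 F [ 0.23  0.02 -0.73] w 0.0001 tilt z [-0.e+00  8.e-04 -1.e+00]
[55.7 -2.7  0.9] [-0.0007 -0.0004  0.1404]
```

Emit:
{"method": "servo_tool", "body": {"commands": [[[8,1,1,0,0,0],[13,1,1,0,0,0],[17,1,1,0,0,0],[20,1,1,0,0,0],[24,1,1,0,0,0],[28,0,1,0,0,0.02],[33,0,1,0,0,0.035],[38,-1,1,0,0,0.05],[43,-1.5,1,0,0,0.07],[46,-2,1,0,0,0.09]]]}}

```text
time_s: 10.6
tool_pos: [0.5752, -0.064, 0.0496]
tool_rot: [0.001, 0.532, 0.847, -0.001]
wrist_force: [1.0, -6.7, 3.1]
gripper_width: 0.0004
```

```bash
python3 look.py 8
```

```text
t 10.6 station [-66.2  28.8  49.6] yaw 28.72 F [-6.65 -1.4   3.09] w 0.0004 tilt z [-0.002  -0.0015 -1.    ]
blob 1027 [-8.4 51.6 57.7] [array([-6.2, 44.8]), array([ 95.5, 110.1]), np.float64(31.0)]
blob 1748 [-620.1  273.3   59.2] [array([-635.4,  272.7]), array([223.3, 101.1]), np.float64(14.7)]
```

View pics/top8.png

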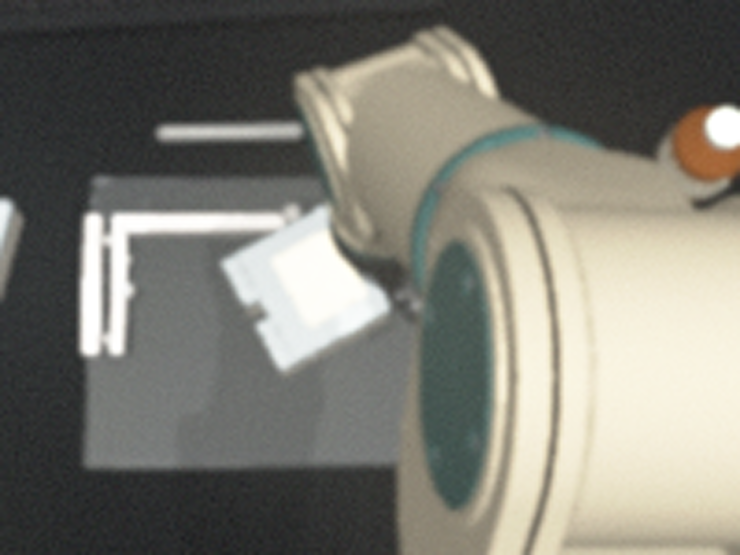

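```bash
python3 tcorn.py 222 264 285 372 390 302
cat > tc.py <<'E'
from h import *
import sys
a=np.array(list(map(float,sys.argv[1:]))).reshape(-1,3)
P0,y0,F,R=now()
for psi,s,off in a:
    p=np.radians(psi);n=np.array([np.sin(p),-np.cos(p)]);t=np.array([np.cos(p),np.sin(p)])
    q=np.array([0,-8])-8*n-s*t-off*n-12*t
    print(psi,q.round(1),(R.T@S@(np.append(q,49)-P0)).round(1),"rz",round(np.radians(y0-psi),3))
E
python3 tc.py 30 28 76 28 27 76 25 26 76 22 25 76 19 24 76 16 24 76 13 24 76 10 23 76 7 23 76 4 23 76 1 23 76
```

```text
[[ 54.8  33.5  58. ]
 [  6.2 117.4  58. ]
 [-74.1  64.1  58. ]] [-4.4 71.7 58. ]
97.0 120.1
96.4 -146.4
t 10.65 station [-65.6  29.1  49.6] yaw 28.71 F [-4.85 -1.52  3.16] w -0.0002 tilt z [-0.0016 -0.001  -1.    ]
30.0 [-76.6  44.7] [ -2.2 -19.    0.6] rz -0.023
28.0 [-73.9  47.9] [  1.7 -20.4   0.6] rz 0.012
25.0 [-69.9  52.1] [  7.2 -22.2   0.6] rz 0.065
22.0 [-65.8  56. ] [ 12.7 -23.7   0.6] rz 0.117
19.0 [-61.4  59.7] [ 18.3 -24.8   0.6] rz 0.169
16.0 [-57.8  62.8] [ 23.  -25.8   0.6] rz 0.222
13.0 [-54.   65.7] [ 27.8 -26.5   0.5] rz 0.274
10.0 [-49.1  68.6] [ 33.5 -26.7   0.5] rz 0.327
7.0 [-45.   71.1] [ 38.2 -26.9   0.5] rz 0.379
4.0 [-40.8  73.4] [ 43.  -26.9   0.5] rz 0.431
1.0 [-36.5  75.4] [ 47.7 -26.6   0.5] rz 0.484
```

Emit:
{"method": "servo_tool", "body": {"commands": [[[-6,0,0,0,0,0],[-7,-17,0,0,0,0],[-3,-18,0,0,0,0],[2,-18,0,0,0,0.01],[7,-20,0,0,0,0.06],[12,-21,0,0,0,0.11],[17,-22,0,0,0,0.16],[22,-23,0,0,0,0.21],[27,-24,0,0,0,0.26]]]}}

```text
time_s: 11.55
tool_pos: [0.5416, -0.0477, 0.0488]
tool_rot: [-0.0, 0.637, 0.771, 0.0]
wrist_force: [-0.5, -2.0, -1.3]
gripper_width: 0.0004
```

```bash
python3 look.py 9; python3 side.py 9
```

```text
t 11.55 station [-51.6  63.3  48.8] yaw 13.89 F [-2.01  0.37 -1.26] w 0.0004 tilt z [ 3.e-04  2.e-04 -1.e+00]
blob 850 [22.3 58.8 57.7] [array([22.1, 58.1]), array([76.3, 96.4]), np.float64(17.3)]
blob 1747 [-620.3  273.5   59.2] [array([-635.2,  272.5]), array([223.2, 100.5]), np.float64(14.5)]
t 11.6 station [-50.6  63.9  48.8] yaw 13.86 F [-0.86 -0.61 -0.41] w 0.0001 tilt z [ 9.e-04  1.e-03 -1.e+00]
```

View pics/top9.png

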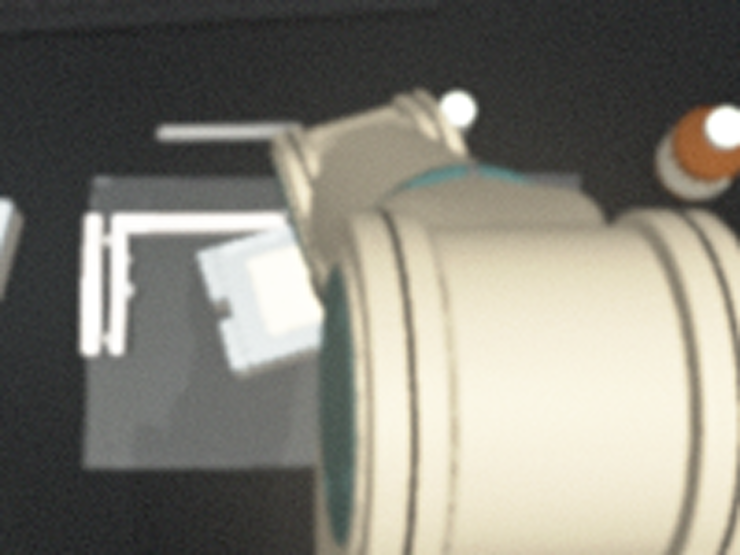

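View pics/side9.png

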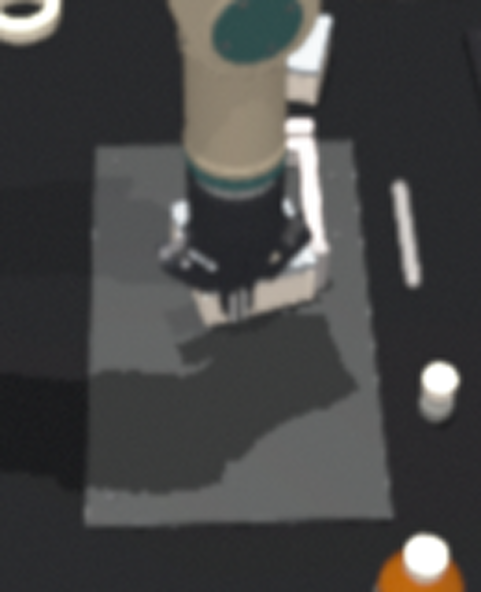

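```bash
python3 tcorn.py 198 256 240 376; python3 tc.py 14 22 74 11 22 74 8 21 74 5 20 74 2 19 74 0 18 74
```

```text
[[ 73.4  27.   58. ]
 [ 40.3 120.3  58. ]] [56.8 73.6 58. ]
98.9 109.5
t 11.65 station [-50.8  63.5  48.9] yaw 14.08 F [-0.31  0.19 -0.24] w -0.0003 tilt z [ 9.e-04  5.e-04 -1.e+00]
14.0 [-52.8  63.3] [-2.  -0.4 -0.1] rz 0.001
11.0 [-49.  66.] [ 2.3 -2.  -0.1] rz 0.054
8.0 [-44.1  68.6] [ 7.8 -3.3 -0.1] rz 0.106
5.0 [-39.   70.9] [13.2 -4.3 -0.1] rz 0.158
2.0 [-33.8  72.9] [18.7 -5.  -0.1] rz 0.211
0.0 [-30.  74.] [22.7 -5.1 -0.1] rz 0.246
```

Emit:
{"method": "servo_tool", "body": {"commands": [[[4,-2,0,0,0,0.05],[8,-3,0,0,0,0.1],[12,-4,0,0,0,0.14],[16,-4,0,0,0,0.18],[20,-4,0,0,0,0.22],[23,-4,0,0,0,0.245],[26,-4,0,0,0,0.245]]]}}

```text
time_s: 12.35
tool_pos: [0.5327, -0.0238, 0.049]
tool_rot: [0.0, 0.726, 0.688, -0.0]
wrist_force: [-1.0, -3.5, -0.6]
gripper_width: 0.0003
```

```bash
python3 look.py 10; python3 side.py 10
```

```text
t 12.35 station [-28.3  73.4  49. ] yaw -0.02 F [-3.6   0.82 -0.63] w 0.0003 tilt z [-3.e-04  1.e-04 -1.e+00]
blob 1753 [-620.2  273.2   59.2] [array([-634.7,  273. ]), array([221.6, 101.3]), np.float64(14.6)]
t 12.4 station [-27.5  73.6  49. ] yaw 0.05 F [-1.6   1.45  0.07] w 0.0 tilt z [ 3.e-04  2.e-04 -1.e+00]
```

View pics/top10.png

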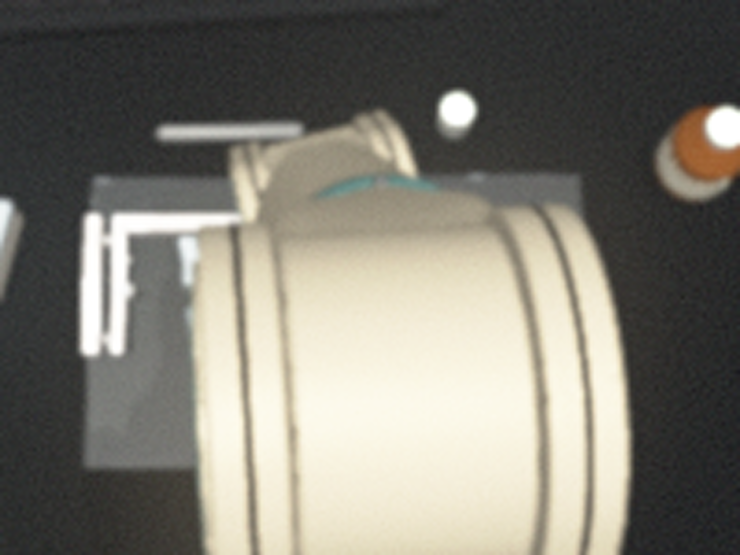

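View pics/side10.png

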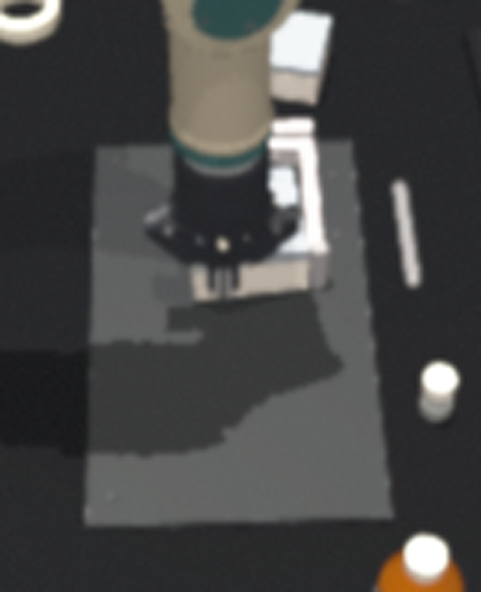

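Emit:
{"method": "servo_tool", "body": {"commands": [[[-8,0,0,0,0,0],[-8,0,-40,0,0,0.1],[-8,-10,-70,0,0,0.2],[-4,-20,-70,0,0,0.35],[5,-30,-70,0,0,0.5],[20,-40,-70,0,0,0.65],[35,-50,-70,0,0,0.8],[50,-56,-70,0,0,0.95],[65,-56,-70,0,0,1.1],[73,-56,-70,0,0,1.25]]]}}

```text
time_s: 13.45
tool_pos: [0.4811, 0.0536, 0.1192]
tool_rot: [-0.001, 0.991, 0.131, 0.001]
wrist_force: [0.3, -0.0, -0.2]
gripper_width: -0.0001
```

Emit:
{"method": "servo_tool", "body": {"commands": [[[0,0,0,0,0,0.15],[0,0,0,0,0,0.32],[0,0,0,0,0,0.32],[0,0,0,0,0,0.32]]]}}

```text
time_s: 13.85
tool_pos: [0.4809, 0.052, 0.119]
tool_rot: [-0.0, 1.0, -0.025, 0.0]
wrist_force: [0.9, -0.5, 0.3]
gripper_width: -0.0001
```

```bash
python3 side.py 11; python3 -c "
from h import *
go([48,132,49],-90)"
```

```text
t 13.85 station [ 44.7 129.2 119. ] yaw -89.82 F [-0.45 -0.9   0.26] w -0.0001 tilt z [ 0.e+00 -4.e-04 -1.e+00]
t 13.9 station [ 44.7 129.2 119. ] yaw -89.83 F [-0.67  0.08 -0.45] w 0.0002 tilt z [ 2.e-04 -3.e-04 -1.e+00]
[-2.8 -3.3 70. ] [-0.0002 -0.0003  0.003 ]
```

View pics/side11.png

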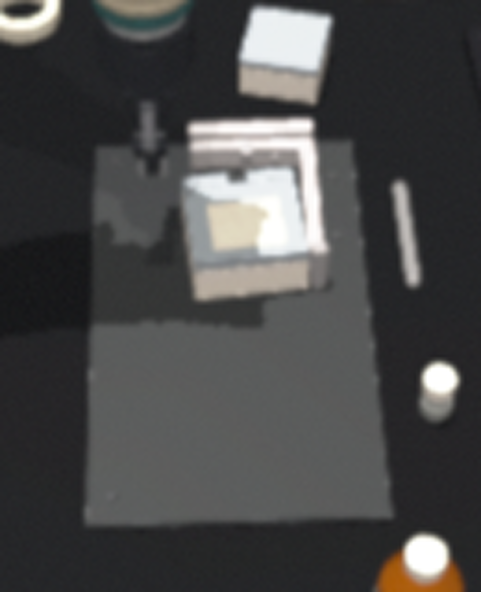

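```bash
python3 corn.py 182 183 298 168 310 260 192 269
```

```text
[[ 69.5 107.9  58. ]
 [ 84.    7.6  58. ]
 [-19.8   3.4  58. ]
 [-26.4 100.7  58. ]]
101.3 -81.8
103.9 -177.7
97.6 93.9
```

Emit:
{"method": "servo_tool", "body": {"commands": [[[-4,-4,30,0,0,0],[-4,-4,60,0,0,0],[-4,-4,70,0,0,0],[2,-4,70,0,0,0],[6,-4,70,0,0,0],[9,-4,70,0,0,0],[12,-4,70,0,0,0],[15,-4,70,0,0,0],[17,-4,70,0,0,0]]]}}

```text
time_s: 14.8
tool_pos: [0.4956, 0.0557, 0.0492]
tool_rot: [-0.0, 1.0, -0.026, -0.002]
wrist_force: [-5.7, 0.8, 3.6]
gripper_width: -0.0003
```

```bash
python3 side.py 12
```

```text
t 14.8 station [ 49.1 114.7  49.2] yaw -89.96 F [0.47 5.73 3.59] w -0.0003 tilt z [ 8.0e-04  4.6e-03 -1.0e+00]
```

View pics/side12.png

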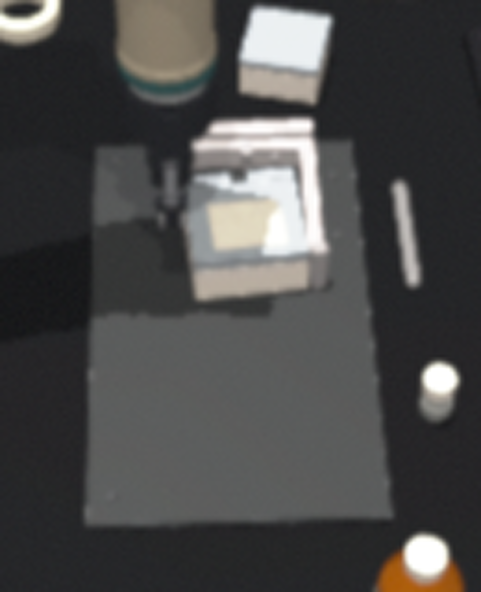

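Emit:
{"method": "servo_tool", "body": {"commands": [[[2,0,0,0,0,0],[3,0,0,0,0,0],[4,0,0,0,0,0],[5,0,0,0,0,0]]]}}

```text
time_s: 15.25
tool_pos: [0.4986, 0.0558, 0.0489]
tool_rot: [-0.001, 1.0, -0.026, -0.004]
wrist_force: [-9.4, 1.7, 7.4]
gripper_width: 0.0
```

Emit:
{"method": "servo_tool", "body": {"commands": [[[1,0,0,0,0,0],[1.5,0,0,0,0,0]]]}}

```text
time_s: 15.45
tool_pos: [0.4987, 0.0558, 0.0488]
tool_rot: [-0.001, 1.0, -0.026, -0.005]
wrist_force: [-11.0, 2.0, 10.8]
gripper_width: -0.0
```

```bash
python3 side.py 13
```

```text
t 15.45 station [ 49.5 111.5  48.8] yaw -89.92 F [ 1.39 11.09 10.84] w -0.0 tilt z [ 0.0014  0.011  -0.9999]
```

View pics/side13.png

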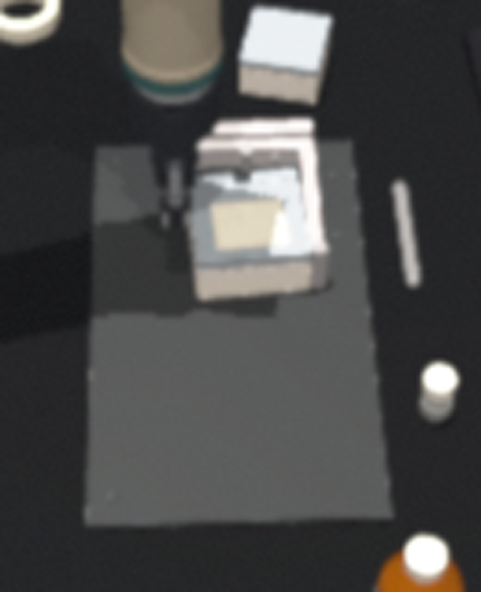

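Emit:
{"method": "servo_tool", "body": {"commands": [[[-10,0,0,0,0,0],[-16,0,-35,0,0,0],[-16,0,-70,0,0,0],[-16,0,-70,0,0,0]]]}}

```text
time_s: 15.9
tool_pos: [0.4917, 0.0555, 0.1227]
tool_rot: [-0.0, 1.0, -0.027, 0.005]
wrist_force: [0.6, -0.7, 0.8]
gripper_width: -0.0
```

```bash
python3 side.py 14;python3 -c "
from h import *
go([-45,51,119],0)"
```

```text
t 15.9 station [ 48.8 118.6 122.7] yaw -90.02 F [-0.65 -0.61  0.79] w -0.0 tilt z [ 0.001  -0.0094 -1.    ]
t 15.95 station [ 49.  119.6 121.1] yaw -89.99 F [ 0.02  0.5  -0.89] w -0.0001 tilt z [ 7.0e-04 -6.8e-03 -1.0e+00]
[68.5 94.   2.5] [ 0.0047 -0.0059 -1.5706]
```

View pics/side14.png

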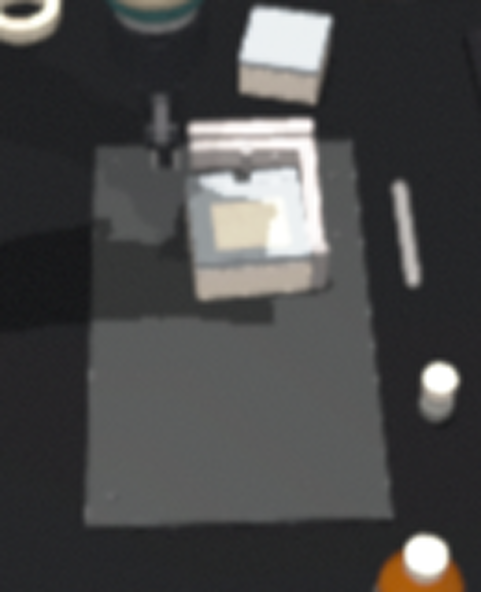

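```bash
python3 corn.py 185 185 299 168 314 260 194 268
python3 - <<'E'
import cv2,numpy as np
for k in(12,13,14):
    p=np.load(f"side{k}.npz")["p"][155:215,225:290]
    cv2.imwrite(f"pics/z{k}.png",cv2.resize(p[:,:,::-1],None,fx=9,fy=9,interpolation=cv2.INTER_CUBIC))
E
```

```text
[[ 6.710e+01  1.054e+02  5.800e+01]
 [ 8.400e+01  6.800e+00  5.800e+01]
 [-1.990e+01  1.000e-01  5.800e+01]
 [-2.540e+01  9.910e+01  5.800e+01]]
100.1 -80.3
104.1 -176.3
99.1 93.2
```

View pics/z14.png

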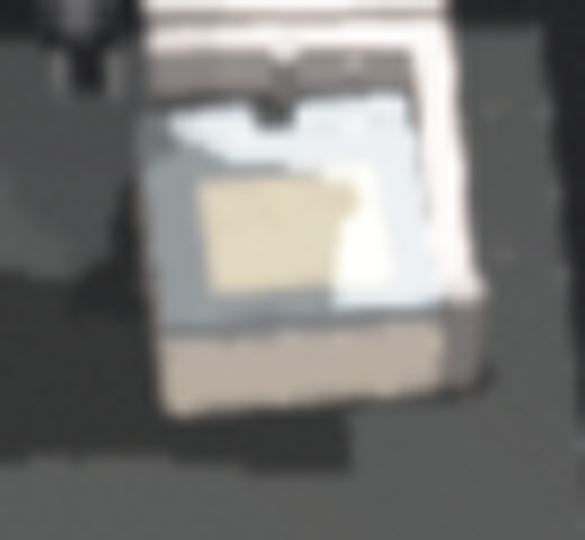

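View pics/z13.png

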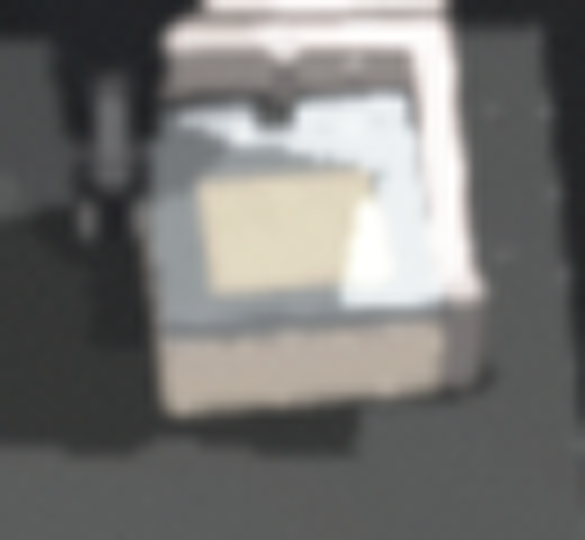

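Emit:
{"method": "servo_tool", "body": {"commands": [[[7,10,2,0,0,-0.14],[14,20,2,0,0,-0.28],[21,30,2,0,0,-0.42],[28,40,2,0,0,-0.56],[35,50,2,0,0,-0.7],[42,60,2,0,0,-0.84],[49,70,2,0,0,-0.98],[56,80,2,0,0,-1.12],[63,90,2,0,0,-1.26],[68,96,2,0,0,-1.4]]]}}

```text
time_s: 16.95
tool_pos: [0.5515, -0.0448, 0.116]
tool_rot: [-0.0, 0.78, 0.625, 0.0]
wrist_force: [-0.4, -0.4, -0.1]
gripper_width: 0.0003
```

Emit:
{"method": "servo_tool", "body": {"commands": [[[0,0,0,0,0,-0.14],[0,0,0,0,0,-0.17],[0,0,0,0,0,-0.17]]]}}

```text
time_s: 17.25
tool_pos: [0.5509, -0.0437, 0.1163]
tool_rot: [-0.001, 0.727, 0.687, 0.0]
wrist_force: [0.4, -1.0, 0.3]
gripper_width: -0.0002
```

```bash
python3 look.py 15;python3 -c "
from h import *
go([-45,51,54],0)"
```

```text
t 17.25 station [-47.1  54.2 116.3] yaw -0.18 F [-0.93 -0.45  0.34] w -0.0002 tilt z [ 1.e-03  7.e-04 -1.e+00]
blob 1045 [35.2 52.1 57.8] [array([34.4, 50.2]), array([95.4, 96.4]), np.float64(4.9)]
blob 1749 [-620.4  273.2   59.2] [array([-634.4,  272.8]), array([220.9, 101.1]), np.float64(14.5)]
t 17.3 station [-47.1  54.2 116.5] yaw -0.19 F [-0.7   0.1  -0.91] w 0.0001 tilt z [ 7.e-04  6.e-04 -1.e+00]
[ 2.   3.2 62.5] [-0.0006 -0.0007 -0.0033]
```

View pics/top15.png

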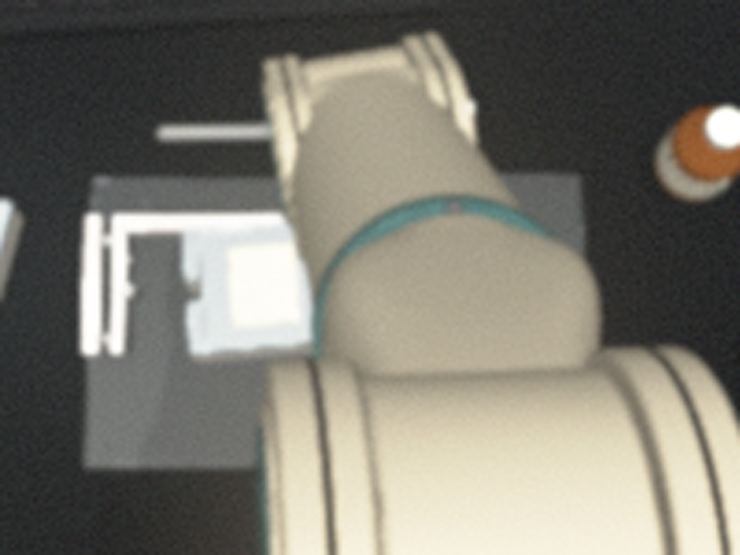

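Run:
```python
from h import *
z=np.load("top15.npz");p=z["p"]
im=cv2.resize(p[165:230,185:260][:,:,::-1],None,fx=9,fy=9,interpolation=cv2.INTER_CUBIC)
cv2.imwrite("pics/z15.png",im)
g=cv2.cvtColor(p,cv2.COLOR_RGB2GRAY).astype(float)
# front edge of box: per row subpixel crossing between cols 205..225 ; stop face; rows 184..212
def cross(line,lo,hi,th,rise):
    for u in range(lo,hi):
        a,b=line[u],line[u+1]
        if (rise and a<th<=b) or (not rise and a>=th>b): return u+(th-a)/(b-a)
pts=[];sp=[]
for v in range(186,214):
    u=cross(g[v],204,235,150,True)
    if u: pts.append((u,v))
    u=cross(g[v],192,206,150,False)
    if u: sp.append((u,v))
pts=np.array(pts);sp=np.array(sp)
for nm,q,h in(("box",pts,.058),("stop",sp,.036)):
    P=(ray("top",q[:,0],q[:,1],h)-O)@S*1000
    print(nm);print(P[:,:2].round(1).tolist())
```

```text
box
[[86.8, 18.7], [86.8, 21.6], [86.7, 24.5], [86.7, 27.4], [86.6, 30.4], [86.8, 33.3], [86.7, 36.2], [86.0, 39.1], [85.3, 42.0], [84.0, 44.9], [82.1, 47.8], [78.0, 50.8], [74.2, 53.7], [72.9, 56.6], [74.2, 59.5], [80.2, 62.3], [82.2, 65.2], [83.0, 68.0], [83.2, 70.9], [83.3, 73.8], [83.4, 76.6], [83.2, 79.5], [82.8, 82.4], [82.4, 85.2], [82.1, 88.1], [81.3, 90.9], [80.8, 93.8], [80.5, 96.6]]
stop
[[130.5, 13.4], [150.6, 16.2], [150.8, 19.2], [150.7, 22.2], [150.6, 25.2], [150.6, 28.2], [150.5, 31.1], [150.3, 34.1], [150.2, 37.1], [150.1, 40.0], [150.0, 43.0], [150.1, 46.0], [149.9, 48.9], [149.9, 51.9], [149.9, 54.8], [149.7, 57.8], [149.5, 60.7], [149.4, 63.7], [149.3, 66.6], [149.2, 69.5], [149.2, 72.4], [148.8, 75.4], [148.7, 78.3], [147.7, 81.2], [130.9, 84.2], [131.1, 87.2], [131.2, 90.1], [131.3, 93.0]]
```

View pics/z15.png

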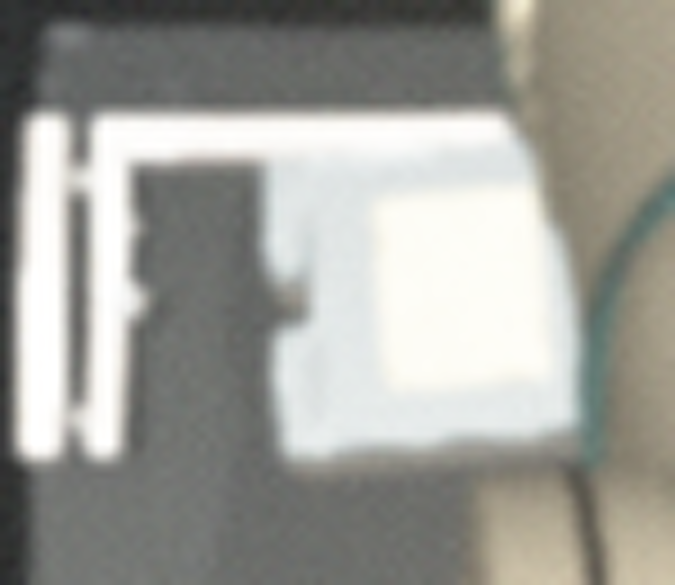

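Emit:
{"method": "servo_tool", "body": {"commands": [[[0,0,30,0,0,0],[0,0,55,0,0,0],[0,0,62,0,0,0],[5,0,62,0,0,0],[9,0,62,0,0,0],[12,0,62,0,0,0],[15,0,62,0,0,0],[18,0,62,0,0,0],[21,0,62,0,0,0],[25,0,62,0,0,0]]]}}

```text
time_s: 18.3
tool_pos: [0.5524, -0.0204, 0.0554]
tool_rot: [0.001, 0.726, 0.687, -0.001]
wrist_force: [-1.1, -4.7, 3.4]
gripper_width: 0.0001
```

```bash
python3 side.py 16
```

```text
t 18.3 station [-23.8  53.9  55.4] yaw -0.11 F [-4.75  0.86  3.37] w 0.0001 tilt z [-2.1e-03  1.0e-04 -1.0e+00]
```

View pics/side16.png

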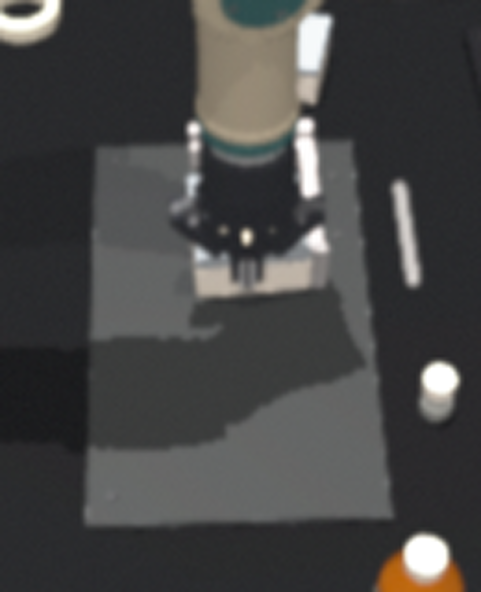

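Emit:
{"method": "servo_tool", "body": {"commands": [[[4,0,0,0,0,0],[8,0,0,0,0,0],[12,0,0,0,0,0],[16,0.5,0,0,0,0],[20,1,0,0,0,0],[24,1,0,0,0,0],[27,1,0,0,0,0],[30,1,0,0,0,0]]]}}

```text
time_s: 19.15
tool_pos: [0.5534, 0.0075, 0.0551]
tool_rot: [0.0, 0.727, 0.687, -0.003]
wrist_force: [-3.7, -8.6, 4.8]
gripper_width: -0.0001
```

```bash
python3 look.py 17; python3 side.py 17
```

```text
t 19.15 station [ 4.2 54.4 55.1] yaw -0.19 F [-8.79  3.27  4.78] w -0.0001 tilt z [-0.0044  0.0034 -1.    ]
blob 1739 [-620.3  273.2   59.1] [array([-634.8,  272.7]), array([223.1, 101.3]), np.float64(14.5)]
t 19.2 station [ 4.9 54.4 55.1] yaw -0.16 F [-7.73  2.69  5.45] w -0.0001 tilt z [-0.0038  0.0034 -1.    ]
```

View pics/top17.png

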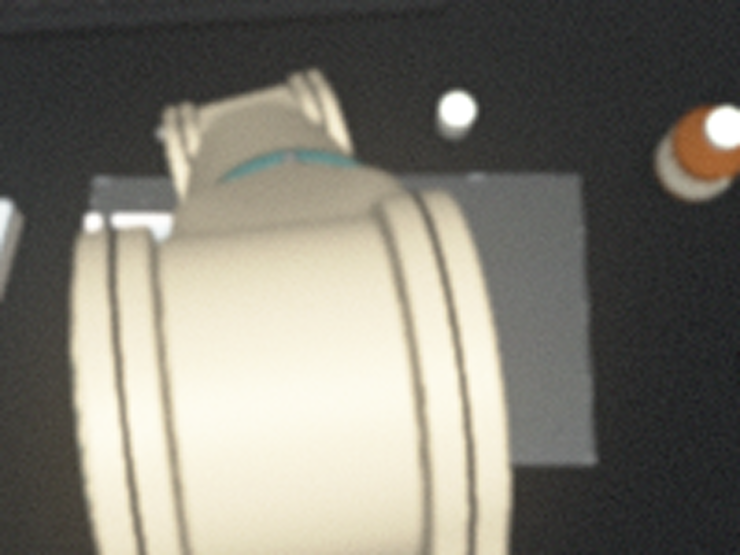

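View pics/side17.png

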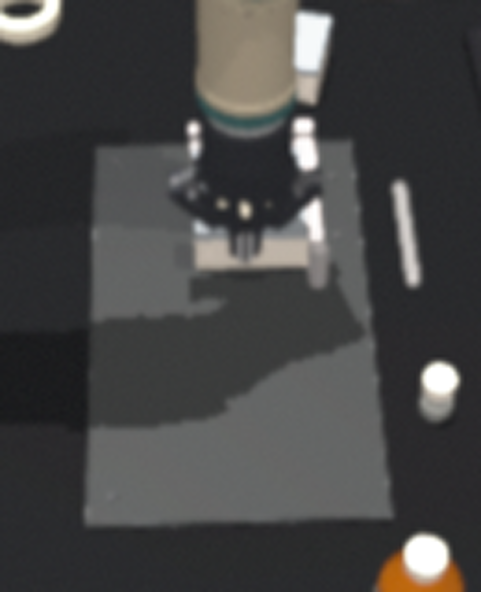

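Emit:
{"method": "servo_tool", "body": {"commands": [[[3,0,-1,0,0,0],[6,0,-1,0,0,0],[9,0,-1,0,0,0],[11,0,-1,0,0,0]]]}}

```text
time_s: 19.65
tool_pos: [0.5551, 0.0223, 0.0557]
tool_rot: [-0.0, 0.726, 0.688, -0.001]
wrist_force: [-2.4, -3.8, -1.4]
gripper_width: 0.0001
```

Emit:
{"method": "servo_tool", "body": {"commands": [[[1.5,0,0,0,0,0],[3,0,0,0,0,0]]]}}

```text
time_s: 19.85
tool_pos: [0.5557, 0.0251, 0.0559]
tool_rot: [-0.0, 0.726, 0.688, -0.0]
wrist_force: [-2.2, -3.9, -0.3]
gripper_width: 0.0
```

Emit:
{"method": "servo_tool", "body": {"commands": [[[1,0,0,0,0,0],[2,0,0,0,0,0]]]}}

```text
time_s: 20.05
tool_pos: [0.5557, 0.0269, 0.0559]
tool_rot: [-0.0, 0.726, 0.688, -0.0]
wrist_force: [-2.5, -3.0, -1.1]
gripper_width: 0.0001
```

```bash
python3 -c "
from h import *
now()"
```

```text
t 20.05 station [23.6 53.1 55.9] yaw -0.05 F [-3.13  2.34 -1.06] w 0.0001 tilt z [-3.e-04  5.e-04 -1.e+00]
```

Emit:
{"method": "servo_tool", "body": {"commands": [[[1,0,0,0,0,0],[2,0,0,0,0,0]]]}}

```text
time_s: 20.25
tool_pos: [0.5559, 0.0288, 0.056]
tool_rot: [-0.0, 0.726, 0.688, -0.0]
wrist_force: [-3.4, -4.3, -0.8]
gripper_width: -0.0003
```

Emit:
{"method": "servo_tool", "body": {"commands": [[[1,0,0,0,0,0],[1.5,0,0,0,0,0]]]}}

```text
time_s: 20.45
tool_pos: [0.5559, 0.0291, 0.056]
tool_rot: [0.0, 0.726, 0.687, -0.001]
wrist_force: [-3.5, -7.2, -0.3]
gripper_width: -0.0002
```

Emit:
{"method": "servo_tool", "body": {"commands": [[[1,0,0,0,0,0],[1.5,0,0,0,0,0]]]}}

```text
time_s: 20.65
tool_pos: [0.5559, 0.0292, 0.056]
tool_rot: [0.001, 0.727, 0.687, -0.002]
wrist_force: [-3.2, -10.0, 1.1]
gripper_width: 0.0001
```

```bash
python3 -c "
from h import *
now()"; python3 side.py 18
```

```text
t 20.65 station [25.9 53.1 56. ] yaw -0.15 F [-10.11   2.69   1.06] w 0.0001 tilt z [-3.3e-03  9.0e-04 -1.0e+00]
t 20.65 station [25.9 53.1 56. ] yaw -0.15 F [-10.11   2.69   1.06] w 0.0001 tilt z [-3.3e-03  9.0e-04 -1.0e+00]
```

View pics/side18.png

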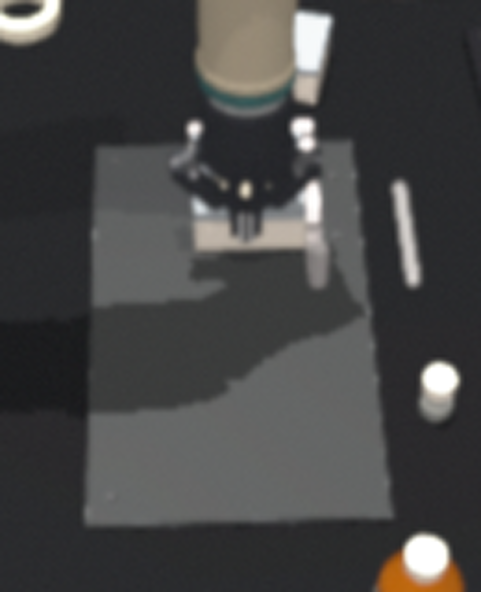

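Emit:
{"method": "servo_tool", "body": {"commands": [[[0.3,0,0,0,0,0],[0.3,0,0,0,0,0],[0.3,0,0,0,0,0],[0.3,0,0,0,0,0],[0.3,0,0,0,0,0]]]}}

```text
time_s: 21.2
tool_pos: [0.5558, 0.0292, 0.056]
tool_rot: [0.001, 0.727, 0.687, -0.002]
wrist_force: [-3.5, -9.4, 0.1]
gripper_width: 0.0002
```

Emit:
{"method": "servo_tool", "body": {"commands": [[[0,0,0,0,0,0],[0,0,0,0,0,0],[0,0,0,0,0,0]]]}}

```text
time_s: 21.5
tool_pos: [0.5559, 0.0292, 0.056]
tool_rot: [0.001, 0.727, 0.687, -0.002]
wrist_force: [-4.2, -9.0, 0.0]
gripper_width: -0.0002
```

Emit:
{"method": "servo_tool", "body": {"commands": [[[-3,0,0,0,0,0],[-15,0,0,0,0,0],[-25,0,-30,0,0,0],[-40,0,-75,0,0,0],[-75,0,-110,0,0,0],[-110,0,-130,0,0,0],[-150,0,-130,0,0,0],[-190,0,-130,0,0,0],[-220,0,-130,0,0,0],[-220,0,-130,0,0,0]]]}}

```text
time_s: 22.5
tool_pos: [0.5448, -0.1937, 0.1867]
tool_rot: [0.003, 0.729, 0.685, 0.0]
wrist_force: [-0.6, -0.1, 0.1]
gripper_width: -0.0
```

```bash
python3 look.py 19; python3 side.py 19
python3 - <<'E'
from h import *
im=cv2.resize(np.load("top19.npz")["p"][165:225,180:260][:,:,::-1],None,fx=9,fy=9,interpolation=cv2.INTER_CUBIC);cv2.imwrite("pics/z19.png",im)
im=cv2.resize(np.load("side19.npz")["p"][145:205,225:290][:,:,::-1],None,fx=9,fy=9,interpolation=cv2.INTER_CUBIC);cv2.imwrite("pics/y19.png",im)
E
```

```text
t 22.5 station [-197.2   52.3  186.7] yaw -0.48 F [-0.11  0.61  0.07] w -0.0 tilt z [-0.0033 -0.0039 -1.    ]
blob 1103 [83.7 48.2 57.8] [array([84.9, 47.8]), array([96.4, 95.7]), np.float64(0.1)]
blob 1112 [-657.1  260.7   59.3] [array([-659.5,  266.3]), array([172.6, 100.7]), np.float64(14.4)]
t 22.55 station [-193.7   52.1  186.6] yaw -0.3 F [ 0.22 -0.18 -0.22] w 0.0001 tilt z [-7.0e-04 -3.4e-03 -1.0e+00]
```

View pics/z19.png

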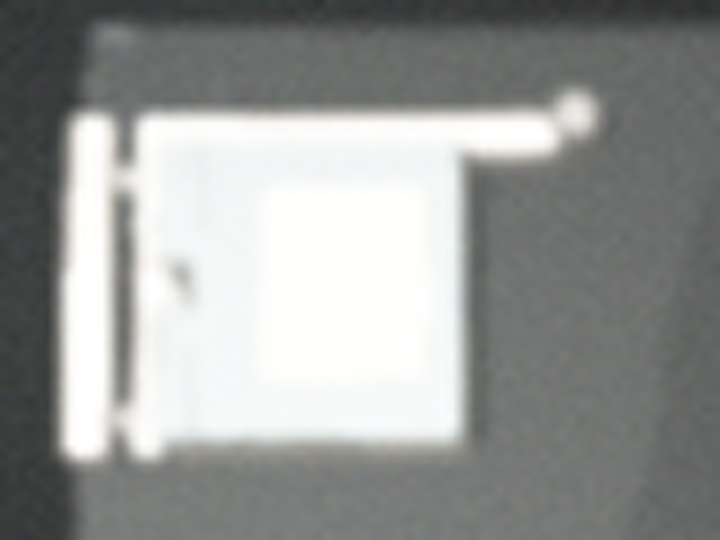

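View pics/y19.png

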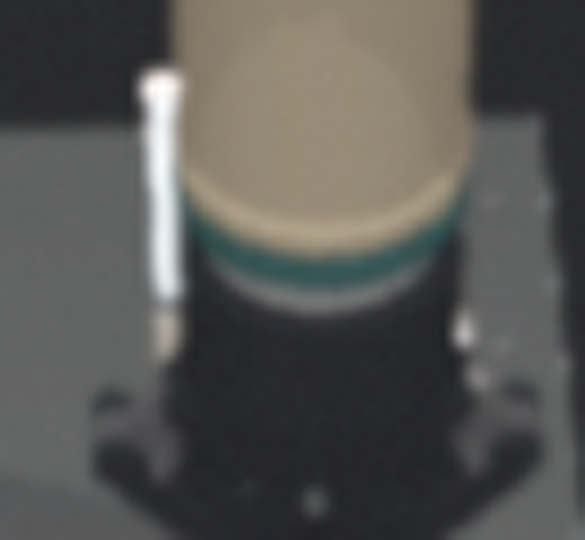

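```bash
python3 -c "
from h import *
go([82,128,125],-90)"
```

```text
t 22.6 station [-191.2   52.   186.5] yaw -0.12 F [ 0.38  0.67 -0.66] w 0.0003 tilt z [ 8.0e-04 -2.9e-03 -1.0e+00]
[273.  -76.7  61.5] [ 0.0016 -0.0029  1.5687]
```

Emit:
{"method": "servo_tool", "body": {"commands": [[[30,-76,0,0,0,0.14],[60,-76,10,0,0,0.28],[90,-76,20,0,0,0.42],[120,-76,30,0,0,0.56],[150,-76,40,0,0,0.7],[180,-76,50,0,0,0.84],[210,-76,60,0,0,0.98],[235,-76,60,0,0,1.12],[255,-76,60,0,0,1.26],[270,-76,60,0,0,1.4]]]}}

```text
time_s: 23.6
tool_pos: [0.4831, 0.0907, 0.126]
tool_rot: [-0.001, 0.998, 0.058, 0.001]
wrist_force: [-0.1, 0.1, -0.7]
gripper_width: -0.0001
```

Emit:
{"method": "servo_tool", "body": {"commands": [[[0,0,0,0,0,0.14],[0,0,0,0,0,0.17],[0,0,0,0,0,0.17]]]}}

```text
time_s: 23.9
tool_pos: [0.483, 0.0877, 0.1261]
tool_rot: [-0.0, 1.0, -0.024, 0.0]
wrist_force: [-0.1, -1.0, -0.2]
gripper_width: 0.0
```

```bash
python3 side.py 20
python3 - <<'E'
from h import *
go([82,128,54],-90)
im=cv2.resize(np.load("side20.npz")["p"][145:205,225:290][:,:,::-1],None,fx=9,fy=9,interpolation=cv2.INTER_CUBIC);cv2.imwrite("pics/y20.png",im)
E
```

```text
t 23.9 station [ 80.4 128.9 126.1] yaw -89.75 F [-0.99  0.05 -0.25] w 0.0 tilt z [ 6.e-04 -5.e-04 -1.e+00]
t 23.95 station [ 79.8 128.9 126.1] yaw -89.78 F [-0.06 -0.53  0.31] w 0.0005 tilt z [ 5.e-04 -4.e-04 -1.e+00]
[ 0.9 -2.1 72.1] [-0.0005 -0.0004  0.0038]
```

View pics/y20.png

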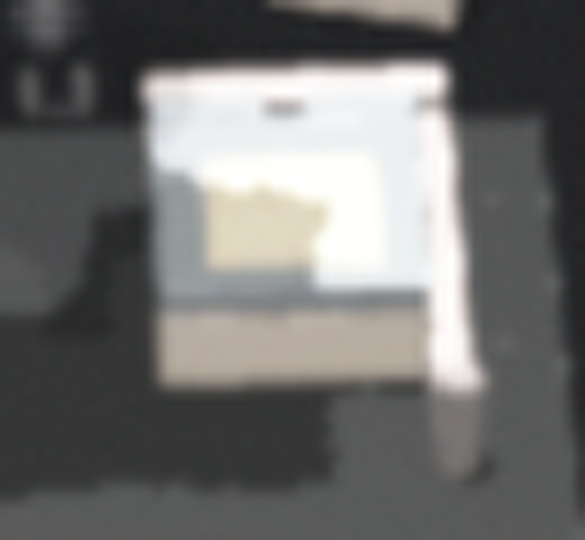

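Emit:
{"method": "servo_tool", "body": {"commands": [[[0,0,40,0,0,0],[0,0,66,0,0,0],[0,0,71,0,0,0],[6,0,71,0,0,0],[12,0,71,0,0,0],[15,0,71,0,0,0],[17,0,71,0,0,0],[18,0,71,0,0,0]]]}}

```text
time_s: 24.75
tool_pos: [0.5017, 0.0855, 0.0557]
tool_rot: [-0.0, 1.0, -0.026, 0.001]
wrist_force: [-0.1, 0.2, -0.3]
gripper_width: -0.0001
```

Emit:
{"method": "servo_tool", "body": {"commands": [[[1,0,0,0,0,0],[1.5,0,0,0,0,0]]]}}

```text
time_s: 24.95
tool_pos: [0.5026, 0.0854, 0.0552]
tool_rot: [-0.0, 1.0, -0.026, 0.0]
wrist_force: [0.5, -0.4, -0.5]
gripper_width: 0.0002
```

```bash
python3 -c "
from h import *
now()"
```

```text
t 24.95 station [ 79.2 109.3  55.2] yaw -89.99 F [-0.35 -0.55 -0.53] w 0.0002 tilt z [ 1.e-04 -2.e-04 -1.e+00]
```

Emit:
{"method": "servo_tool", "body": {"commands": [[[1,0,0,0,0,0],[1.5,0,0,0,0,0]]]}}

```text
time_s: 25.15
tool_pos: [0.5041, 0.0852, 0.055]
tool_rot: [0.0, 1.0, -0.027, -0.0]
wrist_force: [0.9, 0.9, 0.1]
gripper_width: 0.0001
```

Emit:
{"method": "servo_tool", "body": {"commands": [[[1,0,0,0,0,0],[1.5,0,0,0,0,0]]]}}

```text
time_s: 25.35
tool_pos: [0.5047, 0.0852, 0.0549]
tool_rot: [-0.0, 1.0, -0.027, -0.001]
wrist_force: [-2.0, -0.1, 2.1]
gripper_width: -0.0001
```

Emit:
{"method": "servo_tool", "body": {"commands": [[[0.5,0,0,0,0,0],[1,0,0,0,0,0]]]}}

```text
time_s: 25.55
tool_pos: [0.5047, 0.0852, 0.0549]
tool_rot: [-0.0, 1.0, -0.026, -0.002]
wrist_force: [-6.3, 0.2, 4.8]
gripper_width: -0.0002
```

Emit:
{"method": "servo_tool", "body": {"commands": [[[-4,0,-1,0,0,0],[-15,0,-1,0,0,0],[-18,0,-40,0,0,0],[-18,0,-70,0,0,0],[-10,15,-70,0,0,-0.14],[0,40,-70,0,0,-0.28],[15,65,-70,0,0,-0.42],[30,85,-70,0,0,-0.56],[45,95,-70,0,0,-0.7],[55,95,-70,0,0,-0.84]]]}}

```text
time_s: 26.55
tool_pos: [0.5574, -0.0154, 0.1252]
tool_rot: [0.001, 0.923, 0.384, 0.001]
wrist_force: [0.3, -0.4, -0.3]
gripper_width: 0.0
```

```bash
python3 -c "
from h import *
go([3,50,125],0)"
```

```text
t 26.55 station [-18.5  49.2 125.2] yaw -41.75 F [-0.38 -0.28 -0.32] w 0.0 tilt z [-0.0011 -0.0023 -1.    ]
[ 15.5 -14.9   0.2] [ 2.500e-03  2.000e-04 -7.287e-01]
```

Emit:
{"method": "servo_tool", "body": {"commands": [[[4,-4,0,0,0,-0.14],[8,-8,0,0,0,-0.28],[12,-12,0,0,0,-0.42],[12,-12,0,0,0,-0.56],[12,-12,0,0,0,-0.7],[12,-12,0,0,0,-0.73],[12,-12,0,0,0,-0.73]]]}}

```text
time_s: 27.25
tool_pos: [0.5563, 0.0042, 0.125]
tool_rot: [-0.0, 0.727, 0.687, 0.0]
wrist_force: [0.0, -0.0, -0.4]
gripper_width: -0.0
```

```bash
python3 -c "
from h import *
go([21,50,56],0)"
```

```text
t 27.25 station [  1.   51.3 125. ] yaw -0.18 F [-0.03 -0.04 -0.44] w -0.0 tilt z [ 5.e-04 -4.e-04 -1.e+00]
[20.   1.3 69. ] [ 0.0004 -0.0005 -0.0032]
```

Emit:
{"method": "servo_tool", "body": {"commands": [[[0,1,35,0,0,0],[0,1,63,0,0,0],[0,1,69,0,0,0],[8,1,69,0,0,0],[14,1,69,0,0,0],[18,1,69,0,0,0],[21,1,69,0,0,0],[23,1,69,0,0,0]]]}}

```text
time_s: 28.05
tool_pos: [0.5591, 0.0277, 0.0568]
tool_rot: [0.0, 0.726, 0.688, 0.001]
wrist_force: [0.4, 0.4, 0.5]
gripper_width: -0.0002
```

Emit:
{"method": "servo_tool", "body": {"commands": [[[0.5,0,0,0,0,0],[1,0,0,0,0,0]]]}}

```text
time_s: 28.25
tool_pos: [0.5587, 0.028, 0.0562]
tool_rot: [0.0, 0.726, 0.688, 0.0]
wrist_force: [0.2, 0.7, -0.3]
gripper_width: 0.0002
```

Emit:
{"method": "servo_tool", "body": {"commands": [[[0.5,0,0,0,0,0],[1,0,0,0,0,0]]]}}

```text
time_s: 28.45
tool_pos: [0.5587, 0.0288, 0.056]
tool_rot: [0.0, 0.726, 0.688, -0.0]
wrist_force: [0.5, -0.9, 0.5]
gripper_width: 0.0004
```

Emit:
{"method": "servo_tool", "body": {"commands": [[[0.5,0,0,0,0,0],[1,0,0,0,0,0]]]}}

```text
time_s: 28.65
tool_pos: [0.5587, 0.0288, 0.056]
tool_rot: [0.0, 0.726, 0.687, -0.001]
wrist_force: [0.2, -4.1, 1.4]
gripper_width: 0.0001
```

Emit:
{"method": "servo_tool", "body": {"commands": [[[1,0,0,0,0,0],[2,0,0,0,0,0],[2,0,0,0,0,0]]]}}

```text
time_s: 28.95
tool_pos: [0.5587, 0.0289, 0.0561]
tool_rot: [0.001, 0.727, 0.687, -0.001]
wrist_force: [-0.4, -7.5, 2.2]
gripper_width: -0.0004
```

Emit:
{"method": "servo_tool", "body": {"commands": [[[1.5,0,0,0,0,0],[1.5,0,0,0,0,0],[1.5,0,0,0,0,0]]]}}

```text
time_s: 29.25
tool_pos: [0.5586, 0.029, 0.056]
tool_rot: [0.001, 0.727, 0.687, -0.002]
wrist_force: [-0.2, -9.3, 2.7]
gripper_width: 0.0001
```

Emit:
{"method": "servo_tool", "body": {"commands": [[[0,0,0,0,0,0],[0,0,0,0,0,0],[0,0,0,0,0,0],[0,0,0,0,0,0],[0,0,0,0,0,0],[0,0,0,0,0,0],[0,0,0,0,0,0],[0,0,0,0,0,0]]]}}

```text
time_s: 30.05
tool_pos: [0.5586, 0.029, 0.0561]
tool_rot: [0.001, 0.727, 0.687, -0.002]
wrist_force: [0.1, -9.7, 1.5]
gripper_width: 0.0005
```

Emit:
{"method": "servo_tool", "body": {"commands": [[[0.6,0,0,0,0,0],[0.6,0,0,0,0,0],[0.6,0,0,0,0,0],[0.6,0,0,0,0,0],[0.6,0,0,0,0,0],[0.6,0,0,0,0,0],[0.6,0,0,0,0,0],[0.6,0,0,0,0,0],[0.6,0,0,0,0,0],[0.6,0,0,0,0,0]]]}}

```text
time_s: 31.05
tool_pos: [0.5587, 0.029, 0.0561]
tool_rot: [0.002, 0.727, 0.686, -0.002]
wrist_force: [-0.1, -11.5, 2.7]
gripper_width: 0.0
```

Emit:
{"method": "servo_tool", "body": {"commands": [[[-2,0,0,0,0,0],[-5,0,0,0,0,0],[-15,0,0,0,0,0],[-25,0,-30,0,0,0],[-40,0,-75,0,0,0],[-75,0,-110,0,0,0],[-110,-20,-130,0,0,0],[-150,-40,-130,0,0,0],[-190,-70,-130,0,0,0],[-230,-100,-130,0,0,0]]]}}

```text
time_s: 32.05
tool_pos: [0.4458, -0.1911, 0.1863]
tool_rot: [0.0, 0.726, 0.688, 0.0]
wrist_force: [-0.3, -0.6, -0.1]
gripper_width: 0.0003
```

Emit:
{"method": "servo_tool", "body": {"commands": [[[-20,-40,0,0,0,0],[-40,-80,0,0,0,0],[-40,-80,0,0,0,0]]]}}

```text
time_s: 32.35
tool_pos: [0.3578, -0.2276, 0.1857]
tool_rot: [-0.002, 0.729, 0.685, -0.002]
wrist_force: [0.6, -0.3, 0.1]
gripper_width: -0.0002
```

```bash
python3 look.py 21; python3 side.py 21
python3 - <<'E'
from h import *
im=cv2.resize(np.load("top21.npz")["p"][165:225,180:260][:,:,::-1],None,fx=9,fy=9,interpolation=cv2.INTER_CUBIC);cv2.imwrite("pics/z21.png",im)
p,d=vision.camera("side");cv2.imwrite("pics/full21.png",cv2.resize(p[:,:,::-1],(768,576)))
E
```

```text
t 32.35 station [-241.   237.2  185.7] yaw -0.49 F [-0.23 -0.57  0.11] w -0.0002 tilt z [ 3.0e-04  6.4e-03 -1.0e+00]
blob 1096 [84.2 48.2 57.8] [array([85. , 47.9]), array([96.3, 96.1]), np.float64(0.2)]
blob 1496 [-634.3  269.4   59.3] [array([-638.3,  271.9]), array([212.7, 100.9]), np.float64(14.5)]
t 32.4 station [-240.   233.2  186.1] yaw -0.32 F [ 0.62 -1.13 -0.03] w 0.0001 tilt z [ 1.0e-04  1.6e-03 -1.0e+00]
```

View pics/z21.png

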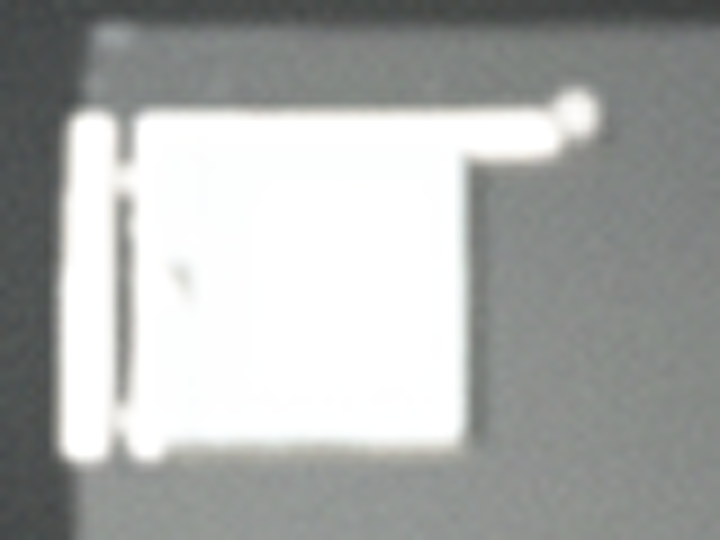

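View pics/full21.png

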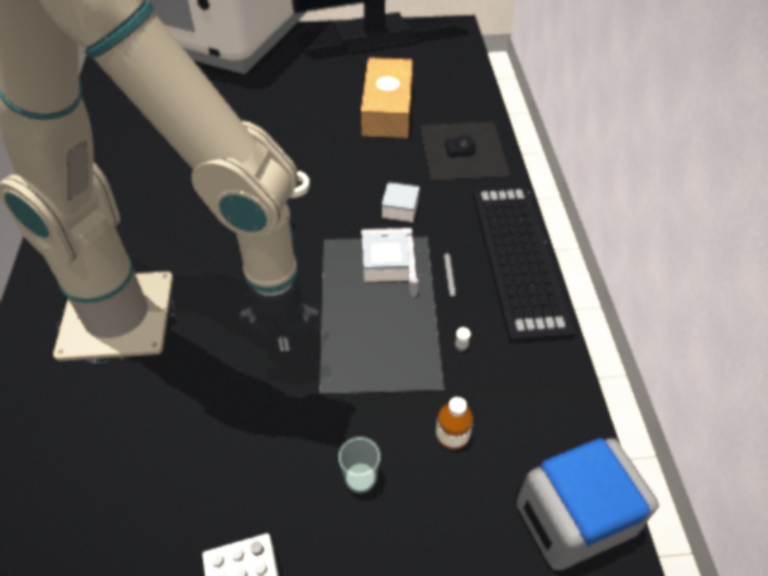

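The box is flush on the fence and the stop (top of the box at about (387,250) in the side view). The bystanders have not moved and the arm is clear, so I'm handing in.

```bash
python3 -c "
from bench import env
print(env.finish_job())"
```

```text
the job is handed in; nothing more can be done
None
```

The box is seated against the fence and the end stop with the key in its notch, and I have handed the job in at about 32 s.

**Swing:** The box went against the post and turned clockwise. It slipped along the post partway, so I switched to pushing its rear side, and that finished most of the quarter turn. A first press towards the fence stalled at 11 N (also about 11 N down on the box) with 3–5° of turn left; this came out during the slide.

**Slide:** I slid it along the fence until it stopped dead, which was the stop face.

**Press at the stop:** The wrist force read about 9–10 N for 0.85 s. After a side press of about 6 N against the fence, I pressed again: about 9.5 N for 0.8 s, then up to 11.5 N over 1 s. The highest push I read was about 11.5 N. Forces are only read at the end of each move, so a short peak in between would not show.

**Last checks:**
- **Position:** The last top picture puts the box centre at station x 85.0, y 47.9 mm with 0.2° of turn; seated is x 84–94, y 48.
- **Flush:** In the side press the box did not move. In the last +x press it was already at the stop and did not move either.
- **Bystanders:** Those visible in the last picture are where they started, and the arm is clear of everything. The tape roll is partly hidden by the arm in that view.

I could not read the seat pin, so "fully home" rests on the feel of the stop and the pictures.

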